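# Ready the drip tray at the coffee roaster's sampling bench

### The arm

A 7-joint arm with a two-finger parallel gripper is mounted at the origin on the work surface. World frame = base frame: x ahead of the robot, y to its left, z up, the work surface at z = 0. Lengths are in mm, angles in rad, forces in N, time in s.
With the tool pointing down it reaches from about 425 to 800 mm from the base axis. Payload 8.3 kg.
Tool frame: the origin (TCP) lies at the very end of the fingers, on their centre line; the grasp point (between the pads) lies 19 mm behind it; z points along the fingers, y is the direction in which the jaws open and shut (so a half turn about z gives the same grasp; the last joint's range is limited). The gripper opens to 85 mm and grips with 20 to 120 N. Pads are 22 mm wide; open, the fingers measure 114 mm over their backs; the gripper's body (76 mm by 85 mm) begins 54 mm behind the grasp point. The pads swing forward as they close: fully open they stand 13 mm farther back than shut.
Start: joints at [1.046, 0.383, 0.016, 1.37, -0.006, 1.388, -0.046], TCP at [278.508, -559.495, 203.879] pointing down, gripper open.
Joint ranges: [-2.95, 2.95], [-0.25, 2.06], [-1.52, 1.56], [0.18, 2.33], [-1.44, 4.58], [0.02, 2.06], [-3.01, 3.01]. Speed limits (rad/s): [2.39, 2.39, 3.01, 3.01, 3.14, 3.14, 3.14].

### API

Orientations are given as [roll, pitch, yaw] about the fixed x, y, z axes, in that order (R = Rz(yaw) Ry(pitch) Rx(roll)).
In Python, from cell import env, viewer, models gives the robot as it stands. The module is installed in compiled form; this text tells all that it offers.
- The arm moves only by the tool apply_moves, never from a script. Its argument "targets" is a list that holds one entry, the list of rows, each a list of 7 numbers: the turn, a rotation vector about the tool's x, y, z in degrees, then the shift along the tool's x, y, z in mm, then the closure, from -1 (fully open) to 1 (shut). A call has 1 to 20 rows; each row is the pose to reach, as a shift and turn from the pose measured when the call began, along the tool's axes at that moment; what a row does not reach only later rows make up. A row lasts 1/12 s, in which the tool goes at most 41.7 mm and 7.16 degrees, less where a joint would pass 70% of its speed; a pose out of reach is approached as far as the arm can. A call with a gripper value outside its range is refused whole. The fingers move at their own pace and stop on an object; the grip force is fixed at half the most. Time passes only in rows, so rows that repeat a pose let the fingers close. It gives the time, the measured TCP pose, the force and the opening at its end, in the units of the state.
- env.get_obs(): the state, without advancing time (a new reading comes with each control period).
- viewer.get_image(name): name is "scene" or "top"; returns (picture, depth): 384x512x3 uint8, blue, green, red; 384x512 float32, mm along the optical axis (not along the pixel's ray), 0 where there is no reading.
- viewer.camera_model(name): a dict with "intrinsics" (3x3 intrinsics, pixels), "dist" ([k1, k2, p1, p2, k3] as OpenCV has them; the pictures are not rectified), "cam_to_world" (4x4, takes a point from camera to world coordinates). Camera axes: x right, y up, looking along -z (the intrinsics and any distortion apply to the point x, -y, -z); pixel columns grow to the right and rows downward; lengths in mm; the calibration is good to about 2 mm. A picture is of the moment at which its call begins. camera_model takes no time and is no camera call.
- env.finish_job(): hands the job in, once; it reports no verdict.
Trained networks look in the newest picture that a camera, given by its name, has taken for a name from the list of things; names that differ only in an ending like _2 or _b are one class to them, and where a whole thing is asked for, a point or a joint stands for the part that bears it (a point fixed in the world has none). Each returns a list of dicts, best first, with "conf" (0 to 1); they miss things now and then, are a little off and sometimes report something else, mostly with a low value. They report only what shows in the picture. A call takes as long as a camera call. They do not tell look-alikes from the thing itself.
- models.masks_of(camera, label): "region" (384x512 bool, what is visible of it) and "centre" ([column, row] in pixels, amid what is visible of it).
The state is a dict: "clock": time; "joint_positions": joint angles; "dq": joint speeds; "joint_torque": joint torques, N m; "ee_pos": TCP position; "ee_rot": TCP orientation; "ft_force": force on the tool from outside, world axes, zero at the start; "moment": the same for the moment, N m; "finger_gap": finger opening in mm.
Only numpy, scipy, OpenCV 4.12 (cv2) and the standard library are available. Lean on these libraries where they do the work, as an engineer would, in place of code of your own. Each camera call takes 0.05 s, during which the arm holds its last target.

### The job

Take the trier out of the drip tray and lay it in the low plywood tool tray, then fit the slotted grate into the drip tray: far edge hooked under the lip along its far side, near edge swung down, lying flat on both ledges. Then set every footed canister on the grate, straddling its raised spine bar, and turn each one until all four feet are down on the grate and it stands upright without rocking; do not disturb the jar, the mug or the copper tin.

Things in the scene. Friction and masses are not known exactly. Their poses are not given: they have to be found in the camera images.
- drip_tray: fixed dark steel drip tray, 146 (x) by 336 (y) mm, origin under its centre on the table, -x long side nearest the robot. Inside the walls: x -67 to 67, y -162 to 162 mm. Two long ledges, tops 36 mm above the table, carry the grate: far one x 40 to 67, near one x -67 to -55 mm; the well between them has its floor at 5 mm. Near rim and short walls are 44 mm high
- drip_lip (a point): middle of the free edge of the drip tray's lip, on its underside: x +53 mm, 45 mm above the table. The lip, bright steel, 4 mm thick, runs along the whole far side over the far ledge, from this edge back to the wall at x +67 mm: the slot under it is 9 mm high and 14 mm deep
- grate: loose slotted steel plate 128 (x) by 312 (y) by 5 mm, 0.5 kg, same either way round, flat on the table at first. Origin under its centre, z up. Too wide to drop in flat: tilt it 10 to 15 degrees, far edge low on the far ledge, push that edge under the lip to the wall, then lower the near edge inside the near rim. Home: underside 36, top 41 mm above the table, centred on the tray
- grate_grip (a point): centre of the top of the grate's spine, a solid bar 16 mm wide (grate x) and 10 mm tall standing on the plate along its whole middle (grate y); 15 mm above the grate's underside. Grip the bar across here
- trier: loose sampling trier, 205 mm long, 0.15 kg, lying in the drip tray's well at the start: round wooden handle 24 mm across from x -95 to 0 mm, open steel half-tube 24 mm wide and 18 mm tall from x 0 to +110 mm. Origin on the underside where handle meets tube; x along it towards the tip, z up
- trier_grip (a point): point on the trier's handle axis, 25 mm from the tube and 12 mm above the underside, close to its centre of mass: a good place to grip
- trier_tip (a point): the open tip of the trier's tube, 10 mm above its underside
- trier_butt (a point): the butt end of the trier's handle, on the axis
- tool_tray: fixed low open plywood tool tray beyond the drip tray, 104 mm (x) by 270 mm (y), walls 4 mm thick and 22 mm high, origin at the centre of its underside on the table; the trier must lie wholly inside it, along y
- jar: amber jar with wooden lid, 76 mm across, 120 mm tall, a bystander; origin under its centre
- mug: white mug, 80 mm across, 90 mm tall, a bystander; origin under its centre
- tin: copper tin with a white top, 72 mm across, 110 mm tall, a bystander; origin under its centre
- can_a: one of up to four like closed steel canisters (may be absent), 0.25 kg: upright cylinder 50 mm across, 24 to 80 mm above the soles, on a cross of four legs. Rubber feet 12 mm across, centred 36 mm from the axis along its own +x, -x, +y, -y; cross bars 12 mm wide, 16 to 24 mm above the soles. Origin on the axis at the soles, z up
- can_b: one of up to four like closed steel canisters (may be absent), 0.25 kg: upright cylinder 50 mm across, 24 to 80 mm above the soles, on a cross of four legs. Rubber feet 12 mm across, centred 36 mm from the axis along its own +x, -x, +y, -y; cross bars 12 mm wide, 16 to 24 mm above the soles. Origin on the axis at the soles, z up
- can_c: one of up to four like closed steel canisters (may be absent), 0.25 kg: upright cylinder 50 mm across, 24 to 80 mm above the soles, on a cross of four legs. Rubber feet 12 mm across, centred 36 mm from the axis along its own +x, -x, +y, -y; cross bars 12 mm wide, 16 to 24 mm above the soles. Origin on the axis at the soles, z up
- can_d: one of up to four like closed steel canisters (may be absent), 0.25 kg: upright cylinder 50 mm across, 24 to 80 mm above the soles, on a cross of four legs. Rubber feet 12 mm across, centred 36 mm from the axis along its own +x, -x, +y, -y; cross bars 12 mm wide, 16 to 24 mm above the soles. Origin on the axis at the soles, z up
There are look-alikes about, which are no part of the job. Leave any turquoise or yellow look-alike of the can_a alone.

How it is judged (in metres and radians):
On the way, in this order (a step that is already met when the one before it is completed fails the run):
1. the trier lies in the tool tray, let go (x of trier_tip in the frame of tool_tray between -0.052 and 0.052 m and y of trier_tip in the frame of tool_tray between -0.135 and 0.135 m and z of each of trier_tip, trier_butt in the frame of tool_tray below 0.035 m and x of trier_butt in the frame of tool_tray between -0.052 and 0.052 m and y of trier_butt in the frame of tool_tray between -0.135 and 0.135 m and linear speed of trier below 0.02 m/s and contact force between trier and the fingers below 0.1 N), for 0.2 s.
2. the grate is home: under the lip, flat on both ledges, let go (x of grate in the frame of drip_tray between -0.007 and 0.007 m and y of grate in the frame of drip_tray between -0.01 and 0.01 m and z of grate in the frame of drip_tray between 0.0335 and 0.0385 m and angle between grate's own z axis and vertical below 0.03 rad and angle between the y axis of grate and the y axis of drip_tray, either way round below 0.08 rad and contact force between grate and the fingers below 0.1 N), for 0.2 s.
At the end, for the whole second after the job is handed in: trier wholly inside the tool tray; grate under the lip and flat on both ledges (height within 2.5 mm, tilt under 0.03 rad, centred within 7 mm across, 10 mm along); every canister present upright astride the spine, soles within 3 mm of the grate, tilt under 0.04 rad; all still (x of trier_tip in the frame of tool_tray between -0.052 and 0.052 m and y of trier_tip in the frame of tool_tray between -0.135 and 0.135 m and z of each of trier_tip, trier_butt in the frame of tool_tray below 0.035 m and x of trier_butt in the frame of tool_tray between -0.052 and 0.052 m and y of trier_butt in the frame of tool_tray between -0.135 and 0.135 m and x of grate in the frame of drip_tray between -0.007 and 0.007 m and y of grate in the frame of drip_tray between -0.01 and 0.01 m and z of grate in the frame of drip_tray between 0.0335 and 0.0385 m and angle between grate's own z axis and vertical below 0.03 rad and angle between the y axis of grate and the y axis of drip_tray, either way round below 0.08 rad and z of can_a in the frame of drip_tray between 0.0375 and 0.044 m and x of can_a in the frame of drip_tray between -0.03 and 0.03 m and y of can_a in the frame of drip_tray between -0.157 and 0.157 m and angle between each of can_a, can_b, can_c, can_d's own z axis and vertical below 0.04 rad and linear speed of each of can_a, can_b, can_c, can_d, grate, trier below 0.02 m/s and angular speed of each of can_a, can_b, can_c, can_d below 0.1 rad/s and z of can_b in the frame of drip_tray between 0.0375 and 0.044 m and x of can_b in the frame of drip_tray between -0.03 and 0.03 m and y of can_b in the frame of drip_tray between -0.157 and 0.157 m and z of can_c in the frame of drip_tray between 0.0375 and 0.044 m and x of can_c in the frame of drip_tray between -0.03 and 0.03 m and y of can_c in the frame of drip_tray between -0.157 and 0.157 m and z of can_d in the frame of drip_tray between 0.0375 and 0.044 m and x of can_d in the frame of drip_tray between -0.03 and 0.03 m and y of can_d in the frame of drip_tray between -0.157 and 0.157 m); the robot touches nothing.
It fails at once if the jar is shoved more than 40 mm or knocked over (distance of jar from where it was at the start of the episode above 0.04 m or angle between jar's own z axis and vertical above 0.6 rad).
It fails at once if the mug is shoved more than 40 mm or knocked over (distance of mug from where it was at the start of the episode above 0.04 m or angle between mug's own z axis and vertical above 0.6 rad).
It fails at once if the tin is shoved more than 40 mm or knocked over (distance of tin from where it was at the start of the episode above 0.04 m or angle between tin's own z axis and vertical above 0.6 rad).
Of can_a, can_b, can_c, can_d only 3 to 4 are there at a start; the rules pass over those that are not, and their reading is None.
At some moment in a run one of can_a, can_b, can_c, can_d, trier may be knocked a few centimetres aside while the robot is not near it.
It also fails if it takes over 210 s, if anything falls off the work surface, if the arm or the gripper's body presses on something with over 40 N, if the wrist force passes 120 N, or if a joint passes its speed limit or range.

## Working session

There is one attempt and no reset: what is moved stays moved. The work goes in short steps, Python scripts to look and compute and a tool call to move; the robot and the scene stay as the last step left them, time stands still between calls to the robot, and variables do not carry over. Pictures are saved under pics/ and viewed, and the job is handed in when it is done.

Besides the shell and the picture viewer there is one more tool, called after "Call:" as name(argument=value, ...) on one line, values as JSON. apply_moves: Moves the arm, as the interface text tells. Its arguments: {"type":"object","properties":{"targets":{"type":"array"}},"required":["targets"]}

```bash
mkdir -p pics; cat > h.py <<'E'
import numpy as np, cv2
from cell import env, viewer, models
from scipy.spatial.transform import Rotation as R
def snap(cam,name=None):
    im,d=viewer.get_image(cam)
    im=np.array(im);d=np.array(d)
    if name: cv2.imwrite('pics/'+name,im)
    np.savez('last_%s.npz'%cam,im=im,d=d)
    return im,d
def world(cam,uv,depth=None,z=None):
    """pixels Nx2 -> world; by depth or on plane z"""
    m=viewer.camera_model(cam);K=np.array(m['intrinsics'],float);D=np.array(m['dist'],float);T=np.array(m['cam_to_world'],float)
    uv=np.asarray(uv,float).reshape(-1,1,2)
    n=cv2.undistortPoints(uv,K,D).reshape(-1,2)
    ray=np.c_[n[:,0],-n[:,1],-np.ones(len(n))]
    if depth is not None:
        p=ray*np.asarray(depth,float).reshape(-1,1)
        return p@T[:3,:3].T+T[:3,3]
    w=ray@T[:3,:3].T
    s=(np.asarray(z)-T[2,3])/w[:,2]
    return w*s[:,None]+T[:3,3]
def proj(cam,P):
    m=viewer.camera_model(cam);K=np.array(m['intrinsics'],float);D=np.array(m['dist'],float);T=np.array(m['cam_to_world'],float)
    P=np.asarray(P,float).reshape(-1,3)
    c=(P-T[:3,3])@T[:3,:3]
    c=c*[1,-1,-1]
    return cv2.projectPoints(c.reshape(-1,1,3),np.zeros(3),np.zeros(3),K,D)[0].reshape(-1,2)
def cloud(cam,d):
    v,u=np.mgrid[0:384,0:512]
    return world(cam,np.c_[u.ravel(),v.ravel()],d.ravel()).reshape(384,512,3)
def state():
    o=env.get_obs()
    print('t',round(o['clock'],2),'pos',np.round(o['ee_pos'],1),'rot',np.round(o['ee_rot'],3),'F',np.round(o['ft_force'],1),'gap',round(float(o['finger_gap']),1),'q',np.round(o['joint_positions'],2))
    return o
def plan(rpy,pos):
    """target rpy (rad),pos -> row turn(deg),shift in current tool frame"""
    o=env.get_obs()
    R0=R.from_euler('xyz',o['ee_rot']);R1=R.from_euler('xyz',rpy)
    t=(R0.inv()*R1).as_rotvec(degrees=True)
    s=R0.inv().apply(np.array(pos)-np.array(o['ee_pos']))
    print('turn',np.round(t,1),'shift',np.round(s,1),'rows>=',max(np.linalg.norm(s)/41.7,np.linalg.norm(t)/7.16).round(1))
    return t,s
E
python3 - <<'E'
from h import *
state()
for c in('scene','top'):
    snap(c,c+'0.png'); print(c,viewer.camera_model(c)['cam_to_world'])
E
```

```text
t 0.0 pos [ 278.2 -559.   202.9] rot [-3.14   0.     0.462] F [0.  0.2 0.6] gap 85.7 q [ 1.05  0.38  0.02  1.37 -0.01  1.39 -0.05]
scene [[-6.23930331e-01 -4.36699140e-01  6.48077775e-01  1.33478838e+03]
 [ 7.81402221e-01 -3.36926396e-01  5.25253437e-01  5.59234708e+02]
 [-1.10232149e-02  8.34130964e-01  5.51456276e-01  7.82415101e+02]
 [ 0.00000000e+00  0.00000000e+00  0.00000000e+00  1.00000000e+00]]
top [[-3.62470079e-02  9.79097193e-01 -2.00137057e-01  3.00860665e+02]
 [-9.99337848e-01 -3.48781504e-02  1.03624374e-02 -9.43292495e+01]
 [ 3.16542298e-03  2.00380143e-01  9.79713110e-01  1.06494482e+03]
 [ 0.00000000e+00  0.00000000e+00  0.00000000e+00  1.00000000e+00]]
```

View pics/scene0.png

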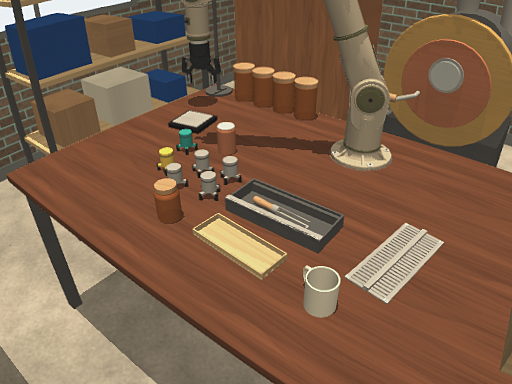

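View pics/top0.png

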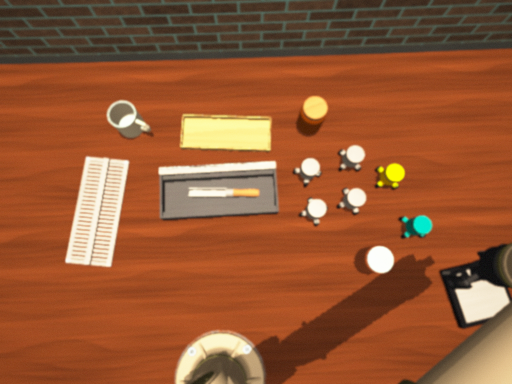

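```bash
python3 - <<'E'
from h import *
m={}
z=np.load('last_top.npz');d=z['d'];C=cloud('top',d)
for l in ['drip_tray','grate','trier','trier_tip','tool_tray','can_a','jar','mug','tin']:
    for r in models.masks_of('top',l):
        if r['conf']<0.3: continue
        g=np.array(r['region']); P=C[g&(d>0)]
        print(l,round(r['conf'],2),np.round(r['centre']),g.sum(),'p5',np.round(np.percentile(P,2,0)),'p95',np.round(np.percentile(P,98,0)),'med',np.round(np.median(P,0)))
im=z['im']
cv2.imwrite('pics/top0c.png',cv2.resize(im[140:240,150:440],None,fx=2.75,fy=2.75,interpolation=cv2.INTER_CUBIC))
s=np.load('last_scene.npz')['im']
cv2.imwrite('pics/sc0c.png',cv2.resize(s[110:290,140:360],None,fx=3.3,fy=3.3,interpolation=cv2.INTER_CUBIC))
E
```

```text
drip_tray 0.9 [220. 185.] 5549 p5 [ 436. -168.    2.] p95 [580. 157.  52.] med [520.  -1.  11.]
drip_tray 0.68 [374. 260.] 846 p5 [ 268. -454.   11.] p95 [ 332. -389.  113.] med [ 299. -412.  109.]
drip_tray 0.59 [100. 214.] 4592 p5 [321. 279.  -1.] p95 [616. 421.  18.] med [464. 349.   6.]
trier 0.87 [220. 195.] 631 p5 [ 492. -117.    4.] p95 [525.  82.  31.] med [506.  -7.  21.]
trier_tip 0.58 [221. 190.] 592 p5 [ 493. -115.    5.] p95 [526.  79.  31.] med [507.  -9.  22.]
can_a 0.96 [306. 170.] 435 p5 [ 521. -302.   -0.] p95 [ 581. -230.   84.] med [ 552. -262.   78.]
can_a 0.91 [350. 197.] 410 p5 [ 436. -408.   12.] p95 [ 496. -353.   84.] med [ 462. -380.   78.]
can_a 0.88 [313. 208.] 380 p5 [ 407. -300.    9.] p95 [ 468. -245.   83.] med [ 436. -274.   80.]
can_a 0.83 [392. 175.] 491 p5 [ 503. -538.    1.] p95 [ 561. -473.   83.] med [ 528. -494.   75.]
can_a 0.81 [350. 157.] 410 p5 [ 563. -419.    1.] p95 [ 618. -368.   84.] med [ 583. -389.   77.]
can_a 0.67 [419. 224.] 473 p5 [ 360. -585.    2.] p95 [ 414. -532.   84.] med [ 386. -549.   77.]
jar 0.85 [311. 116.] 867 p5 [ 680. -334.    4.] p95 [ 749. -248.  123.] med [ 702. -279.  111.]
mug 0.67 [126. 121.] 940 p5 [690. 199.   4.] p95 [765. 297.  91.] med [731. 263.  53.]
tin 0.95 [375. 260.] 868 p5 [ 266. -453.    8.] p95 [ 332. -389.  113.] med [ 298. -412.  109.]
```

View pics/top0c.png

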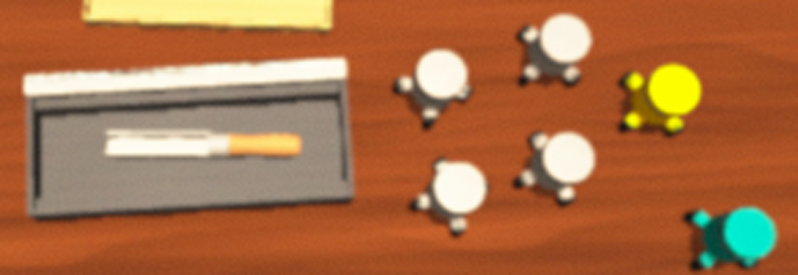

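View pics/sc0c.png

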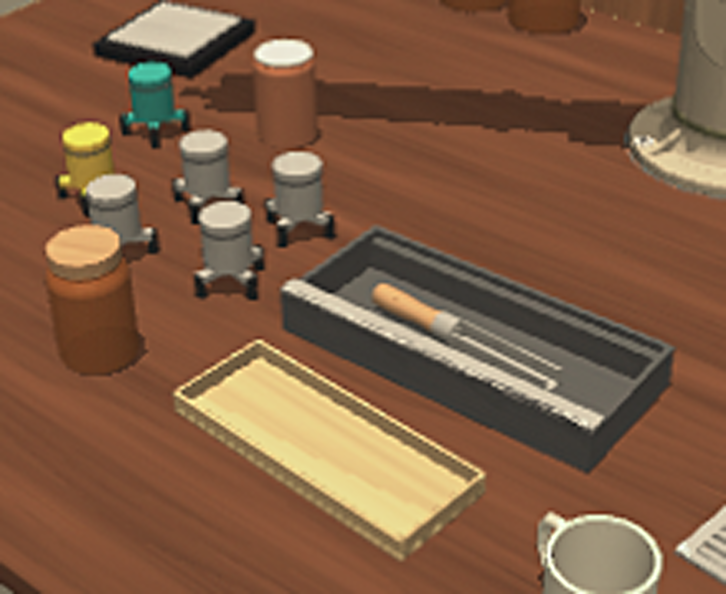

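```bash
cat >> h.py <<'E'
def rect(P):
    (cx,cy),(w,h),a=cv2.minAreaRect(P[:,:2].astype(np.float32))
    if w<h: w,h,a=h,w,a+90
    a=(a-90+90)%180-90  # yaw of y-axis along long side relative to world y
    return np.round([cx,cy],1),np.round([w,h],1),round(a,2)
def cans(cam,d,C,guess,im=None):
    out=[]
    for g in guess:
        r=np.hypot(C[...,0]-g[0],C[...,1]-g[1])
        zt=g[2] if len(g)>2 else 0
        top=(r<40)&(d>0)&(C[...,2]>zt+73)&(C[...,2]<zt+88)
        P=C[top]
        (cx,cy),rad=cv2.minEnclosingCircle(P[:,:2].astype(np.float32))
        out.append((np.round([cx,cy],1),round(rad,1),len(P),np.round(P.mean(0),1)))
    return out
E
python3 - <<'E'
from h import *
for cam in('top','scene'):
    z=np.load('last_%s.npz'%cam);d=z['d'];C=cloud(cam,d);im=z['im'];ok=d>0
    print(cam)
    X,Y,Z=C[...,0],C[...,1],C[...,2]
    s=ok&(X>410)&(X<605)&(Y>-200)&(Y<190)&(Z>40)&(Z<54); print('drip',rect(C[s]),s.sum())
    s2=s&(X>552);print(' lip',rect(C[s2]),np.median(Z[s2]))
    s=ok&(X>620)&(X<760)&(Y>-170)&(Y<150)&(Z>15)&(Z<27); print('tool',rect(C[s]),s.sum())
    s=ok&(X>290)&(X<650)&(Y>250)&(Y<450)&(Z>2.5)&(Z<20); print('grate',rect(C[s]),s.sum())
    s=ok&(X>290)&(X<650)&(Y>250)&(Y<450)&(Z>11)&(Z<20); print('spine',rect(C[s]),s.sum())
    s=ok&(X>470)&(X<535)&(Y>-150)&(Y<110)&(Z>12)&(Z<34); print('trier',rect(C[s]),s.sum(), np.percentile(C[s],[2,50,98],axis=0).round(0).tolist())
    for g in cans(cam,d,C,[(552,-262),(462,-380),(436,-274),(583,-389)]): print('can',g)
    print(np.median(Z[ok&(X>400)&(X<600)&(Y>-230)&(Y<-190)]))
E
```

```text
top
drip (array([510.1,  -5.8]), array([335.3, 146.9]), 1.26) 1294
 lip (array([570.1,  -4.3]), array([335.2,  33.4]), -0.45) 49.60989530652324
tool (array([691.4, -29.3]), array([269.5, 105.6]), -3.78) 450
grate (array([469.9, 350.2]), array([359.7, 200. ]), -89.91) 4656
spine (array([470.3, 349. ]), array([308.7, 109.9]), 84.93) 654
trier (array([506.2, -18.6]), array([204.1,  24.4]), -2.24) 424 [[492.0, -118.0, 13.0], [502.0, -41.0, 25.0], [520.0, 77.0, 32.0]]
can (array([ 557.7, -267. ]), 25.5, 250, array([ 557.5, -266.5,   80.2]))
can (array([ 467.6, -387.9]), 24.9, 259, array([ 467.2, -386.7,   80.2]))
can (array([ 441.1, -277.4]), 25.1, 258, array([ 440.8, -276.7,   80.4]))
can (array([ 590.9, -395.3]), 24.9, 246, array([ 590.5, -395.2,   80. ]))
0.555293554952641
scene
drip (array([510.4,  -7.7]), array([341.3, 152.8]), 1.25) 1148
 lip (array([571.1,  -6.2]), array([339.7,  37.1]), 0.1) 48.73198193413583
tool (array([692.7, -30.4]), array([271.9, 107.4]), -4.42) 561
grate (array([470.6, 350. ]), array([358.1, 199.4]), -89.94) 3531
spine (array([470. , 344.7]), array([312.7,  28.3]), 82.22) 504
trier (array([507.9, -20.2]), array([206.6,  28.9]), -1.89) 428 [[496.0, -119.0, 12.0], [512.0, -18.0, 22.0], [524.0, 78.0, 30.0]]
can (array([ 559.8, -267.9]), 25.8, 122, array([ 561.1, -265. ,   80.3]))
can (array([ 464., -387.]), 28.7, 103, array([ 470.2, -384.9,   80.6]))
can (array([ 444.5, -279.2]), 27.7, 111, array([ 446.2, -276.8,   80.1]))
can (array([ 594.5, -393.7]), 28.3, 120, array([ 595.7, -394.2,   80.3]))
1.5720222032645097
```

```bash
python3 - <<'E'
from h import *
from scipy.optimize import least_squares
z=np.load('last_top.npz');d=z['d'];C=cloud('top',d);im=z['im'].astype(int);ok=d>0
X,Y,Z=C[...,0],C[...,1],C[...,2]
b,g,r=im[...,0],im[...,1],im[...,2]
h=ok&(X>470)&(X<535)&(Y>-150)&(Y<110)&(r-b>80)&(Z>10)
print('handle',rect(C[h]),h.sum(),Z[h].max())
s=ok&(X>660)&(X<720)&(Y>-120)&(Y<60);print('tool floor',np.median(Z[s]))
s=ok&(X>470)&(X<490)&(Y>-100)&(Y<60);print('well floor',np.median(Z[s]))
# grate: brightness mask
gm=(im.min(2)>110)&ok&(X>290)&(X<650)&(Y>250)&(Y<450)&(Z<25)
gm=cv2.morphologyEx(gm.astype(np.uint8),cv2.MORPH_CLOSE,np.ones((5,5)))
n,lab,st,_=cv2.connectedComponentsWithStats(gm);k=1+st[1:,4].argmax();gm=(lab==k)
vu=np.argwhere(gm)[:,::-1].astype(float)
print('grate',rect(world('top',vu,z=5)))
sp=gm&(Z>10.5)&(Z<22);print('spine',rect(C[sp]),sp.sum()); 
P=C[sp][:,:2];c=np.median(P,0);u,sv,vt=np.linalg.svd(P-P.mean(0));print(P.mean(0),np.degrees(np.arctan2(vt[0,1],vt[0,0])))
plan([np.pi,0,np.radians(88)],[505,-51,150])
E
```

```text
handle (array([502.6, -83.8]), array([73.5, 21.6]), -3.29) 192 31.621026614647008
tool floor 4.613904562794346
well floor 5.7148890769306036
grate (array([471.1, 350.5]), array([318.4, 132.9]), 82.36)
spine (array([468.8, 342.8]), array([310.6, 122.4]), 84.93) 682
[463.57711552 349.47365091] 171.88664124972436
turn [ -0.   -0.  -61.5] shift [ 429.3 -354.3   53.9] rows>= 13.4
```

Call:
apply_moves(targets=[[[0,0,-61.5,429,-354,54,-0.2],[0,0,-61.5,429,-354,54,-0.2],[0,0,-61.5,429,-354,54,-0.2],[0,0,-61.5,429,-354,54,-0.2],[0,0,-61.5,429,-354,54,-0.2],[0,0,-61.5,429,-354,54,-0.2],[0,0,-61.5,429,-354,54,-0.2],[0,0,-61.5,429,-354,54,-0.2],[0,0,-61.5,429,-354,54,-0.2],[0,0,-61.5,429,-354,54,-0.2],[0,0,-61.5,429,-354,54,-0.2],[0,0,-61.5,429,-354,54,-0.2],[0,0,-61.5,429,-354,54,-0.2],[0,0,-61.5,429,-354,54,-0.2],[0,0,-61.5,429,-354,54,-0.2],[0,0,-61.5,429,-354,54,-0.2],[0,0,-61.5,429,-354,54,-0.2]]])

```text
clock: 1.97
ee_pos: [504.6, -52.5, 149.9]
ee_rot: [-3.141, 0.001, 1.534]
ft_force: [0.6, -1.3, -0.8]
finger_gap: 51.3
```

```bash
python3 - <<'E'
from h import *
state(); snap('scene','s1.png'); snap('top','t1.png')
plan([np.pi,0,np.radians(87.5)],[504.5,-52,9])
E
```

```text
t 1.97 pos [504.6 -52.5 149.9] rot [-3.141e+00  1.000e-03  1.534e+00] F [ 0.6 -1.3 -0.8] gap 51.3 q [ 0.48  0.2  -0.49  1.75  0.1   1.22 -0.08]
turn [0.  0.  0.3] shift [ 1.20e+00 -1.00e-01  1.41e+02] rows>= 3.4
```

View pics/s1.png

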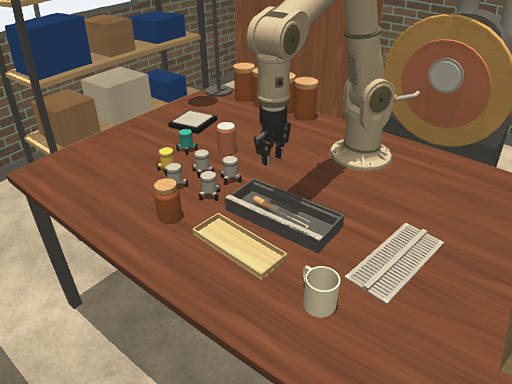

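```bash
python3 - <<'E'
from h import *
print(proj('scene',[[505,-52,150],[505,-52,15]]),proj('top',[[505,-52,150]]))
E
```

```text
[[272.04128876 170.67897852]
 [271.58130218 207.75917733]] [[232.33568147 182.51919238]]
```

View pics/t1.png

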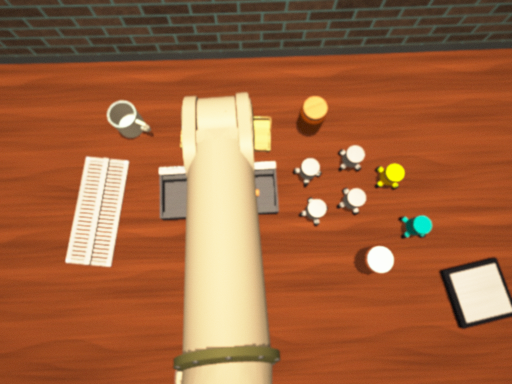

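Call:
apply_moves(targets=[[[0,0,0,1,0,40,-0.2],[0,0,0,1,0,80,-0.2],[0,0,0,1,0,115,-0.2],[0,0,0,1,0,132,-0.2],[0,0,0,1,0,140.5,-0.2],[0,0,0,1,0,140.5,-0.2],[0,0,0,1,0,140.5,0.4],[0,0,0,1,0,140.5,1],[0,0,0,1,0,140.5,1],[0,0,0,1,0,140.5,1],[0,0,0,1,0,140.5,1],[0,0,0,1,0,140.5,1],[0,0,0,1,0,140.5,1],[0,0,0,1,0,120,1],[0,0,0,1,0,80,1],[0,0,0,1,0,40,1],[0,0,0,1,0,40,1]]])

```text
clock: 3.48
ee_pos: [509.1, -52.0, 117.7]
ee_rot: [3.13, 0.002, 1.533]
ft_force: [1.2, -0.2, -0.1]
finger_gap: 0.1
```

```bash
python3 - <<'E'
from h import *
state(); im,_=snap('scene')
cv2.imwrite('pics/s2.png',cv2.resize(im[80:280,160:380],None,fx=3,fy=3))
plan([np.pi,0,np.radians(86)],[689.5,-62.5,110])
E
```

```text
t 3.48 pos [509.1 -52.  117.7] rot [3.130e+00 2.000e-03 1.533e+00] F [ 1.2 -0.2 -0.1] gap 0.1 q [ 0.47  0.23 -0.5   1.79  0.12  1.14 -0.1 ]
turn [0.5 0.1 1.8] shift [ -3.3 182.    6. ] rows>= 4.4
```

View pics/s2.png

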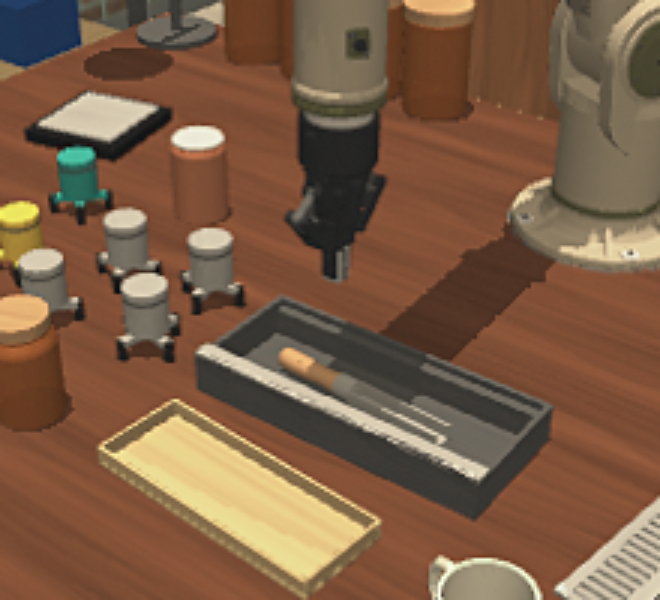

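```bash
python3 - <<'E'
from h import *
z=np.load('last_scene.npz');d=z['d'];C=cloud('scene',d);im=z['im'].astype(int);ok=d>0
X,Y,Z=C[...,0],C[...,1],C[...,2]
s=ok&(X>470)&(X<545)&(Y>-150)&(Y<110)&(Z>12)&(Z<34); print('trier',rect(C[s]),s.sum())
b,g,r=im[...,0],im[...,1],im[...,2]
h=ok&(X>470)&(X<545)&(Y>-150)&(Y<110)&(r-b>40)&(Z>10)&(Z<40)
print('handle',rect(C[h]),h.sum(),np.percentile(Z[h],[5,50,95]))
plan([np.pi,0,np.radians(87.5)],[505,-52,40])
E
```

```text
trier (array([509. , -21.9]), array([208.9,  30.3]), -1.08) 433
handle (array([513.6, -24.8]), array([201.3,  21.1]), -4.87) 136 [16.48461535 25.20890053 29.71268956]
turn [0.5 0.1 0.3] shift [ 0.3 -3.4 74.5] rows>= 1.8
```

Call:
apply_moves(targets=[[[0.5,0,0,0,-3,0,-0.2],[0.5,0,0,0,-3,20,-0.2],[0.5,0,0,0,-3,55,-0.2],[0.5,0,0,0,-3,85,-0.2],[0.5,0,0,0,-3,100,-0.2],[0.5,0,0,0,-3,108,-0.2],[0.5,0,0,0,-3,109,-0.2],[0.5,0,0,0,-3,109,-0.2]]])

```text
clock: 4.2
ee_pos: [505.3, -52.1, 5.2]
ee_rot: [-3.14, 0.001, 1.533]
ft_force: [0.5, -0.2, 1.0]
finger_gap: 51.2
```

Call:
apply_moves(targets=[[[0,0,0,0,0,0,0],[0,0,0,0,0,0,0.3],[0,0,0,0,0,0,0.6],[0,0,0,0,0,0,1],[0,0,0,0,0,0,1],[0,0,0,0,0,0,1]]])

```text
clock: 4.7
ee_pos: [505.5, -52.2, 5.5]
ee_rot: [-3.14, 0.002, 1.533]
ft_force: [0.5, -0.4, 0.5]
finger_gap: 0.1
```

```bash
python3 - <<'E'
from h import *
im,_=snap('scene')
cv2.imwrite('pics/s3.png',cv2.resize(im[120:260,200:360],None,fx=4,fy=4,interpolation=cv2.INTER_CUBIC))
im,_=snap('top','t3.png')
print(proj('scene',[[505,-52,6],[505,-52,17]]))
E
```

```text
[[271.55132459 210.07600297]
 [271.58797662 207.24180063]]
```

View pics/s3.png

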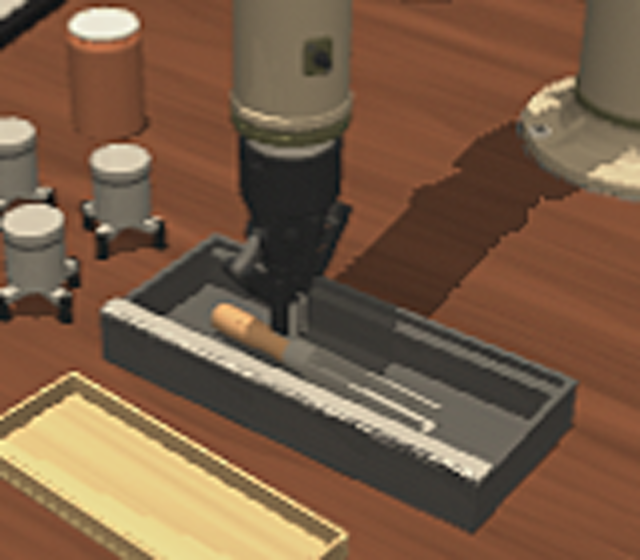

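View pics/t3.png

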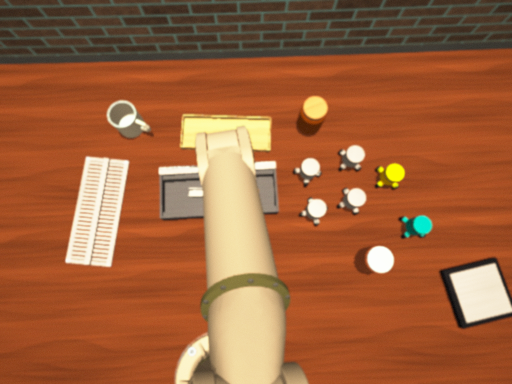

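```bash
python3 - <<'E'
from h import *
for cam in('scene','top'):
    z=np.load('last_%s.npz'%cam);d=z['d'];C=cloud(cam,d);im=z['im'].astype(int);ok=d>0
    X,Y,Z=C[...,0],C[...,1],C[...,2]
    h=ok&(X>455)&(X<560)&(Y>-150)&(Y<110)&(im[...,2]-im[...,0]>50)&(Z>10)&(Z<40)
    P=C[h]
    for y in range(-130,100,10):
        q=P[(P[:,1]>=y)&(P[:,1]<y+10)]
        if len(q): print(cam,y,len(q),q.min(0).round(),q.max(0).round())
    if cam=='scene':
        dk=ok&(X>440)&(X<570)&(Y>-90)&(Y<-20)&(Z>8)&(Z<100)
        for zz in range(10,100,8):
            q=C[dk&(Z>=zz)&(Z<zz+8)&(im.max(2)<70)]
            if len(q): print('fing',zz,len(q),np.percentile(q,[5,95],axis=0).round().tolist())
E
```

```text
scene -130 5 [ 501. -126.   22.] [ 512. -121.   27.]
scene -120 16 [ 500. -120.   16.] [ 515. -111.   31.]
scene -110 17 [ 500. -110.   16.] [ 516. -100.   32.]
scene -100 21 [499. -99.  15.] [516. -91.  30.]
scene -90 19 [501. -90.  16.] [517. -80.  30.]
scene -80 13 [499. -79.  16.] [516. -70.  29.]
scene -70 13 [505. -70.  16.] [517. -61.  28.]
scene -60 13 [508. -60.  15.] [518. -50.  31.]
scene -50 2 [513. -49.  28.] [517. -48.  30.]
fing 10 27 [[454.0, -63.0, 10.0], [461.0, -25.0, 18.0]]
fing 18 26 [[453.0, -65.0, 19.0], [458.0, -22.0, 26.0]]
fing 26 30 [[450.0, -65.0, 27.0], [459.0, -23.0, 33.0]]
fing 34 60 [[442.0, -71.0, 35.0], [460.0, -25.0, 41.0]]
fing 42 29 [[441.0, -67.0, 43.0], [520.0, -22.0, 47.0]]
fing 50 7 [[516.0, -56.0, 51.0], [521.0, -45.0, 56.0]]
fing 58 13 [[514.0, -56.0, 58.0], [522.0, -45.0, 65.0]]
fing 66 7 [[507.0, -49.0, 69.0], [518.0, -42.0, 73.0]]
fing 74 21 [[482.0, -61.0, 77.0], [533.0, -39.0, 82.0]]
fing 82 42 [[476.0, -60.0, 82.0], [539.0, -39.0, 90.0]]
fing 90 33 [[467.0, -62.0, 90.0], [545.0, -39.0, 97.0]]
fing 98 11 [[481.0, -59.0, 99.0], [552.0, -38.0, 100.0]]
top -130 3 [ 504. -121.   25.] [ 511. -120.   27.]
top -120 4 [ 552. -114.   29.] [ 559. -113.   39.]
top 40 1 [550.  50.  37.] [550.  50.  37.]
top 50 1 [549.  51.  29.] [549.  51.  29.]
```

Call:
apply_moves(targets=[[[0,0,0,0,0,-40,1],[0,0,0,0,0,-80,1],[0,0,0,0,0,-110,1],[0,0,0,0,0,-110,1],[0,0,0,0,0,-110,1]]])

```text
clock: 5.22
ee_pos: [507.1, -52.2, 117.5]
ee_rot: [3.139, 0.002, 1.533]
ft_force: [0.1, -1.2, -1.7]
finger_gap: -0.0
```

```bash
python3 - <<'E'
from h import *
o=state(); im,d=snap('scene'); C=cloud('scene',d)
p=proj('scene',[o['ee_pos']])[0];print(p)
cv2.imwrite('pics/s4.png',cv2.resize(im[120:220,220:330],None,fx=6,fy=6,interpolation=cv2.INTER_NEAREST))
u=int(p[0])
for v in range(150,200,2): print(v,[tuple(C[v,uu].round().astype(int)) for uu in (u-6,u-3,u,u+3,u+6)])
E
```

```text
t 5.22 pos [507.1 -52.2 117.5] rot [3.139e+00 2.000e-03 1.533e+00] F [ 0.1 -1.2 -1.7] gap -0.0 q [ 0.48  0.23 -0.5   1.79  0.13  1.15 -0.1 ]
[271.4706425  180.31050936]
150 [(np.int64(537), np.int64(-53), np.int64(232)), (np.int64(537), np.int64(-43), np.int64(236)), (np.int64(525), np.int64(-42), np.int64(231)), (np.int64(516), np.int64(-38), np.int64(228)), (np.int64(505), np.int64(-35), np.int64(225))]
152 [(np.int64(522), np.int64(-65), np.int64(215)), (np.int64(531), np.int64(-47), np.int64(225)), (np.int64(522), np.int64(-44), np.int64(223)), (np.int64(520), np.int64(-35), np.int64(225)), (np.int64(506), np.int64(-35), np.int64(219))]
154 [(np.int64(555), np.int64(-40), np.int64(232)), (np.int64(521), np.int64(-55), np.int64(212)), (np.int64(525), np.int64(-41), np.int64(218)), (np.int64(517), np.int64(-37), np.int64(216)), (np.int64(503), np.int64(-36), np.int64(210))]
156 [(np.int64(552), np.int64(-42), np.int64(224)), (np.int64(513), np.int64(-61), np.int64(200)), (np.int64(524), np.int64(-42), np.int64(211)), (np.int64(512), np.int64(-41), np.int64(206)), (np.int64(498), np
[... 4316 characters left out ...]
np.int64(456), np.int64(-115), np.int64(13)), (np.int64(456), np.int64(-103), np.int64(18)), (np.int64(458), np.int64(-90), np.int64(25)), (np.int64(456), np.int64(-79), np.int64(29)), (np.int64(454), np.int64(-69), np.int64(32))]
196 [(np.int64(456), np.int64(-116), np.int64(5)), (np.int64(458), np.int64(-101), np.int64(13)), (np.int64(457), np.int64(-90), np.int64(17)), (np.int64(456), np.int64(-79), np.int64(21)), (np.int64(456), np.int64(-67), np.int64(26))]
198 [(np.int64(468), np.int64(-106), np.int64(8)), (np.int64(462), np.int64(-98), np.int64(8)), (np.int64(459), np.int64(-89), np.int64(10)), (np.int64(457), np.int64(-78), np.int64(14)), (np.int64(456), np.int64(-67), np.int64(18))]
```

View pics/s4.png

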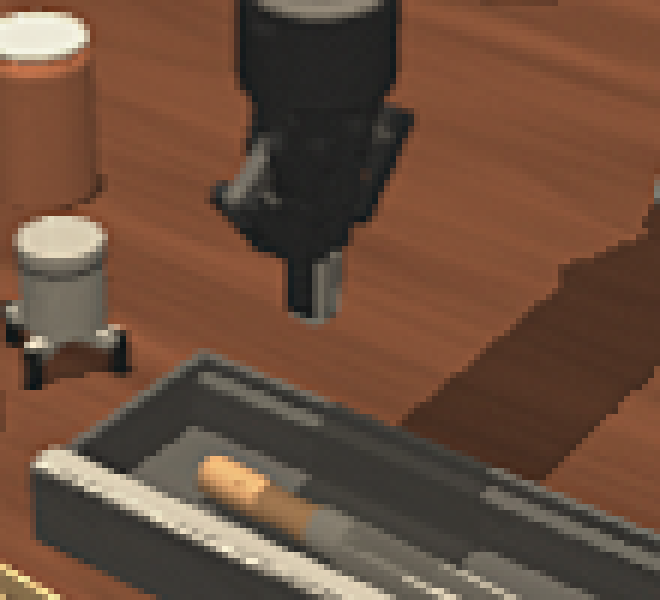

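Call:
apply_moves(targets=[[[0,0,0,0,-2,0,-0.2],[0,0,0,0,-2,30,-0.2],[0,0,0,0,-2,65,-0.2],[0,0,0,0,-2,100,-0.2],[0,0,0,0,-2,115,-0.2],[0,0,0,0,-2,122,-0.2],[0,0,0,0,-2,126,-0.2],[0,0,0,0,-2,128,-0.2],[0,0,0,0,-2,128,-0.2],[0,0,0,0,-2,128,-0.2]]])

```text
clock: 6.1
ee_pos: [504.6, -52.4, -11.2]
ee_rot: [3.14, 0.002, 1.533]
ft_force: [-0.7, 1.0, -0.1]
finger_gap: 50.8
```

```bash
python3 - <<'E'
from h import *
state()
im,d=snap('scene')
cv2.imwrite('pics/s5.png',cv2.resize(im[120:250,200:330],None,fx=5,fy=5,interpolation=cv2.INTER_CUBIC))
E
```

```text
t 6.1 pos [504.6 -52.4 -11.2] rot [3.140e+00 2.000e-03 1.533e+00] F [-0.7  1.  -0.1] gap 50.8 q [ 0.43  0.4  -0.47  1.92  0.23  0.88 -0.19]
```

View pics/s5.png

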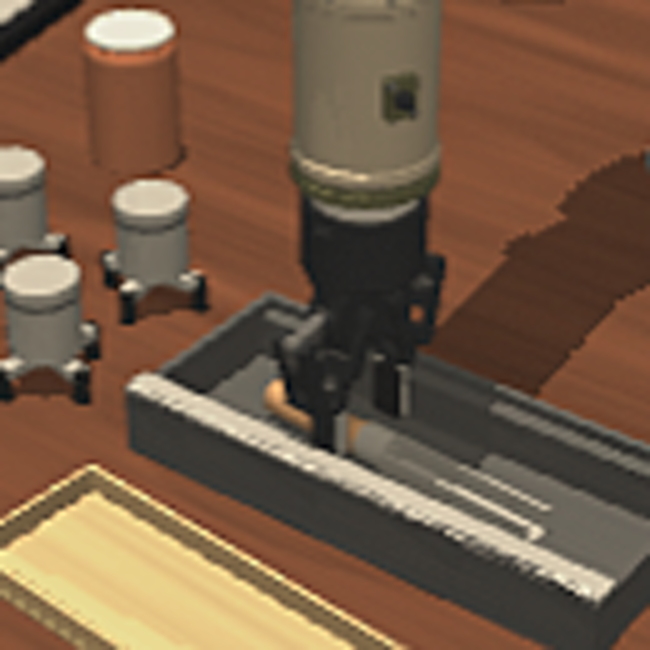

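Call:
apply_moves(targets=[[[0,0,0,0,0,4,-0.2],[0,0,0,0,0,7,-0.2],[0,0,0,0,0,9,-0.2],[0,0,0,0,0,9,0.2],[0,0,0,0,0,9,0.5],[0,0,0,0,0,9,1],[0,0,0,0,0,9,1],[0,0,0,0,0,9,1]]])

```text
clock: 6.82
ee_pos: [504.7, -52.4, -20.0]
ee_rot: [3.14, 0.002, 1.533]
ft_force: [-1.6, 0.5, 3.0]
finger_gap: 22.0
```

Call:
apply_moves(targets=[[[0,0,0,0,0,0,1],[0,0,0,0,0,-20,1],[0,0,0,0,0,-50,1],[0,0,0,0,0,-85,1],[0,0,0,0,0,-110,1],[0,0,0,0,0,-110,1],[0,0,0,0,0,-110,1]]])

```text
clock: 7.4
ee_pos: [505.6, -52.4, 91.2]
ee_rot: [3.137, 0.003, 1.532]
ft_force: [0.2, -0.3, -1.6]
finger_gap: 21.8
```

```bash
python3 - <<'E'
from h import *
state()
im,d=snap('scene')
cv2.imwrite('pics/s6.png',cv2.resize(im[100:280,180:360],None,fx=3.3,fy=3.3,interpolation=cv2.INTER_CUBIC))
plan([np.pi,0,np.radians(85.5)],[689.5,-62.5,90])
E
```

```text
t 7.4 pos [505.6 -52.4  91.2] rot [3.137e+00 3.000e-03 1.532e+00] F [ 0.2 -0.3 -1.6] gap 21.8 q [ 0.47  0.26 -0.5   1.83  0.14  1.09 -0.12]
turn [0.1 0.1 2.3] shift [-3.000e+00  1.854e+02  1.000e-01] rows>= 4.4
```

View pics/s6.png

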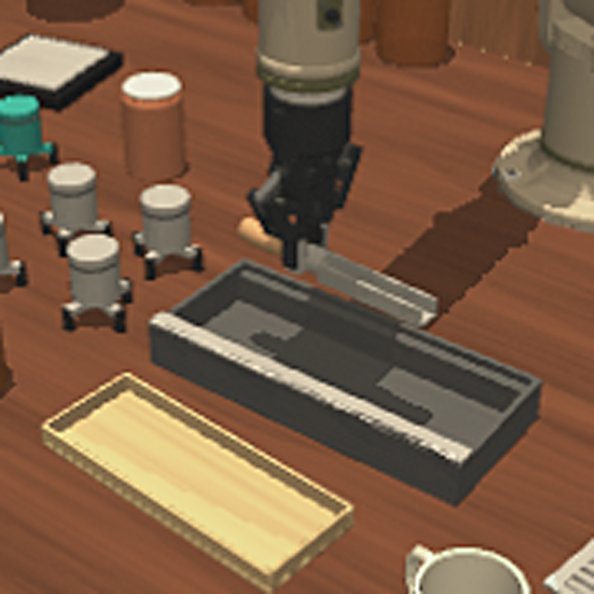

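Call:
apply_moves(targets=[[[0,0,2,-3,40,0,1],[0,0,2,-3,80,0,1],[0,0,2,-3,120,0,1],[0,0,2,-3,160,0,1],[0,0,2,-3,185,0,1],[0,0,2,-3,185,0,1],[0,0,2,-3,185,30,1],[0,0,2,-3,185,60,1],[0,0,2,-3,185,75,1],[0,0,2,-3,185,75,1],[0,0,2,-3,185,75,1]]])

```text
clock: 8.37
ee_pos: [687.2, -62.5, 12.5]
ee_rot: [-3.139, 0.002, 1.498]
ft_force: [0.4, 1.6, -0.6]
finger_gap: 21.7
```

```bash
python3 - <<'E'
from h import *
state()
im,d=snap('scene')
cv2.imwrite('pics/s7.png',cv2.resize(im[150:300,180:360],None,fx=4,fy=4,interpolation=cv2.INTER_CUBIC))
E
```

```text
t 8.37 pos [687.2 -62.5  12.5] rot [-3.139e+00  2.000e-03  1.498e+00] F [ 0.4  1.6 -0.6] gap 21.7 q [ 0.32  0.7  -0.42  1.37  0.3   1.14 -0.22]
```

View pics/s7.png

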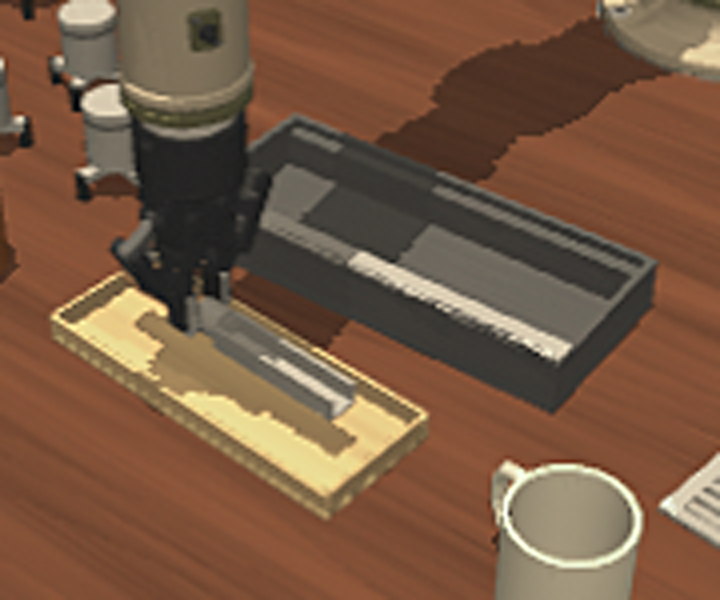

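Call:
apply_moves(targets=[[[0,0,0,0,3,12,1],[0,0,0,0,3,22,1],[0,0,0,0,3,28,1],[0,0,0,0,3,32,1],[0,0,0,0,3,32,1],[0,0,0,0,3,32,1]]])

```text
clock: 8.92
ee_pos: [691.6, -62.8, -17.6]
ee_rot: [3.141, 0.002, 1.498]
ft_force: [-0.4, -0.1, -1.2]
finger_gap: 21.9
```

Call:
apply_moves(targets=[[[0,0,0,0,-1,2,1],[0,0,0,0,-1,3,1],[0,0,0,0,-1,2,0.3],[0,0,0,0,-1,2,0],[0,0,0,0,-1,2,-0.2],[0,0,0,0,-1,2,-0.2],[0,0,0,0,-1,2,-0.2],[0,0,0,0,-1,-10,-0.2],[0,0,0,0,-1,-40,-0.2],[0,0,0,0,-1,-80,-0.2],[0,0,0,0,-1,-120,-0.2],[0,0,0,0,-1,-150,-0.2],[0,0,0,0,-1,-170,-0.2]]])

```text
clock: 10.0
ee_pos: [692.1, -62.0, 158.5]
ee_rot: [3.135, 0.002, 1.498]
ft_force: [0.8, 0.7, 1.1]
finger_gap: 51.4
```

```bash
python3 - <<'E'
from h import *
state()
im,d=snap('scene');C=cloud('scene',d)
cv2.imwrite('pics/s8.png',cv2.resize(im[150:300,180:360],None,fx=4,fy=4,interpolation=cv2.INTER_CUBIC))
X,Y,Z=C[...,0],C[...,1],C[...,2]
s=(d>0)&(X>652)&(X<730)&(Y>-150)&(Y<95)&(Z>13)&(Z<40)&(np.hypot(0,X-692)<38); print('trier',rect(C[s]),s.sum())
# grate target; tool yaw 172
plan([np.pi,0,np.radians(172)],[470.5,350.3,130])
E
```

```text
t 10.0 pos [692.1 -62.  158.5] rot [3.135e+00 2.000e-03 1.498e+00] F [0.8 0.7 1.1] gap 51.4 q [ 0.32  0.6  -0.45  1.2   0.25  1.39 -0.18]
trier (array([697. , -20.5]), array([220.2,  57.9]), 6.74) 435
turn [  0.4   0.6 -86.2] shift [ 394.9 -252.9   28.5] rows>= 12.0
```

View pics/s8.png

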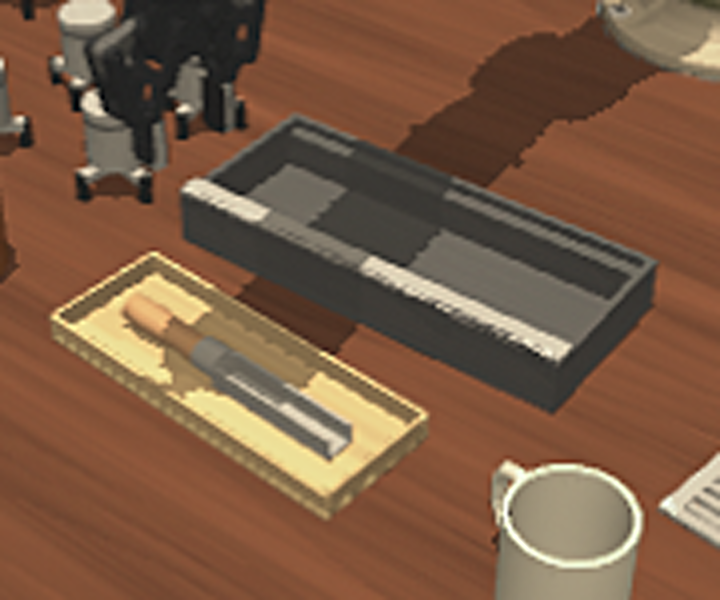

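Call:
apply_moves(targets=[[[0,0,-86.2,395,-253,28,-0.2],[0,0,-86.2,395,-253,28,-0.2],[0,0,-86.2,395,-253,28,-0.2],[0,0,-86.2,395,-253,28,-0.2],[0,0,-86.2,395,-253,28,-0.2],[0,0,-86.2,395,-253,28,-0.2],[0,0,-86.2,395,-253,28,-0.2],[0,0,-86.2,395,-253,28,-0.2],[0,0,-86.2,395,-253,28,-0.2],[0,0,-86.2,395,-253,28,-0.2],[0,0,-86.2,395,-253,28,-0.2],[0,0,-86.2,395,-253,28,-0.2],[0,0,-86.2,395,-253,28,-0.2],[0,0,-86.2,395,-253,28,-0.2],[0,0,-86.2,395,-253,28,-0.2],[0,0,-86.2,395,-253,28,-0.2]]])

```text
clock: 11.38
ee_pos: [471.7, 348.8, 130.6]
ee_rot: [-3.14, 0.012, 2.997]
ft_force: [-0.4, -0.0, -0.2]
finger_gap: 51.3
```

```bash
python3 - <<'E'
from h import *
state()
im,d=snap('top','t9.png');C=cloud('top',d)
im2,d2=snap('scene','s9.png')
X,Y,Z=C[...,0],C[...,1],C[...,2]
im=im.astype(int)
s=(d>0)&(X>640)&(X<750)&(Y>-150)&(Y<95)&(Z>13)&(Z<40)&(((im[...,2]-im[...,0]>90)&(im[...,1]<150))|(im.max(2)-im.min(2)<40)); 
print('trier',rect(C[s]),s.sum())
s=(d>0)&(X>410)&(X<605)&(Y>-200)&(Y<190)&(Z>40)&(Z<54); print('drip',rect(C[s]),s.sum())
for g in cans('top',d,C,[(557,-267),(467,-387),(441,-277),(591,-395)]): print('can',g)
plan([np.pi,0,np.radians(172.2)],[470.5,350.3,0])
E
```

```text
t 11.38 pos [471.7 348.8 130.6] rot [-3.14   0.012  2.997] F [-0.4 -0.  -0.2] gap 51.3 q [-0.04  0.48 -0.88  1.56  0.4   1.27  0.44]
trier (array([690.5, -30.2]), array([230.5, 102.1]), -3.2) 136
drip (array([510.3,  -5.7]), array([335.1, 146.9]), 1.24) 1301
can (array([ 557.8, -267.4]), 25.2, 247, array([ 557.6, -266.7,   80.1]))
can (array([ 467.6, -387.5]), 24.9, 260, array([ 467.1, -386.9,   80.1]))
can (array([ 441.2, -276.9]), 25.1, 260, array([ 440.8, -276.6,   80.2]))
can (array([ 591.7, -395.6]), 25.3, 245, array([ 590.6, -394.9,   80. ]))
turn [-0.1  0.7 -0.4] shift [  2.7   1.3 130.5] rows>= 3.1
```

View pics/t9.png

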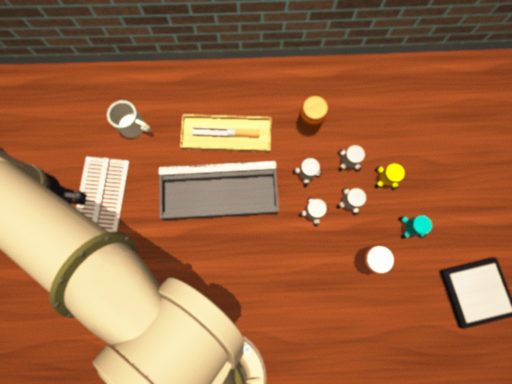

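View pics/s9.png

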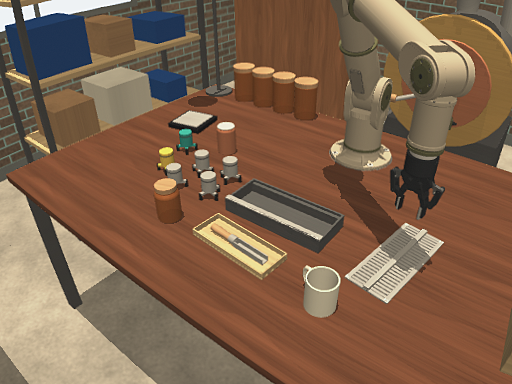

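Call:
apply_moves(targets=[[[0,0.7,0,2.5,1,40,-0.2],[0,0.7,0,2.5,1,80,-0.2],[0,0.7,0,2.5,1,115,-0.2],[0,0.7,0,2.5,1,130,-0.2],[0,0.7,0,2.5,1,140,-0.2],[0,0.7,0,2.5,1,146,-0.2],[0,0.7,0,2.5,1,148,-0.2],[0,0.7,0,2.5,1,148,-0.2]]])

```text
clock: 12.15
ee_pos: [471.6, 350.7, -16.2]
ee_rot: [-3.141, 0.001, 2.998]
ft_force: [-1.0, 0.7, 0.8]
finger_gap: 51.5
```

```bash
python3 - <<'E'
from h import *
state()
im,d=snap('scene')
cv2.imwrite('pics/s10.png',cv2.resize(im[150:310,330:460],None,fx=4,fy=4,interpolation=cv2.INTER_CUBIC))
plan([np.pi,0,np.radians(172.2)],[470.5,350.3,-22])
E
```

```text
t 12.15 pos [471.6 350.7 -16.2] rot [-3.141e+00  1.000e-03  2.998e+00] F [-1.   0.7  0.8] gap 51.5 q [-0.11  0.65 -0.79  1.69  0.53  1.03  0.35]
turn [ 0.   0.1 -0.4] shift [ 1.1 -0.7  6.1] rows>= 0.2
```

View pics/s10.png

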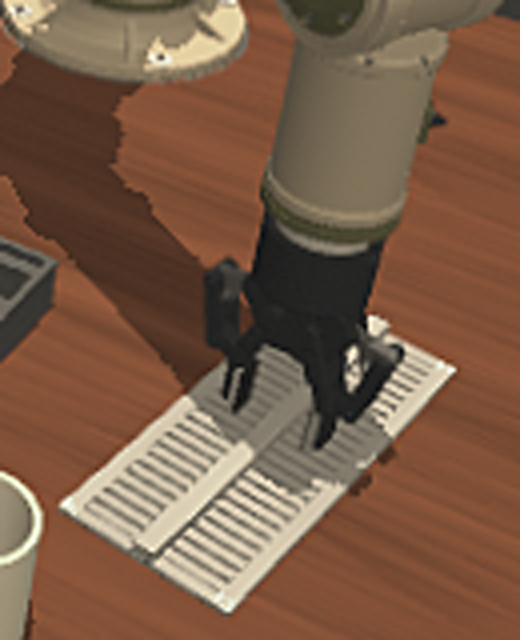

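Call:
apply_moves(targets=[[[0,0,0,1,-0.7,3,-0.2],[0,0,0,1,-0.7,4,0.2],[0,0,0,1,-0.7,4,0.3],[0,0,0,1,-0.7,4,0.3]]])

```text
clock: 12.53
ee_pos: [470.8, 350.3, -19.5]
ee_rot: [3.141, 0.002, 2.998]
ft_force: [0.5, -0.3, -1.1]
finger_gap: 29.9
```

Call:
apply_moves(targets=[[[0,0,0,0,0,1,0.45],[0,0,0,0,0,2,0.6],[0,0,0,0,0,2,1],[0,0,0,0,0,2,1],[0,0,0,0,0,2,1],[0,0,0,0,0,2,1]]])

```text
clock: 13.03
ee_pos: [471.0, 350.0, -21.3]
ee_rot: [-3.141, 0.002, 2.998]
ft_force: [-0.7, -2.9, 5.3]
finger_gap: 13.9
```

Call:
apply_moves(targets=[[[0,0,0,0,0,-10,1],[0,0,0,0,0,-40,1],[0,0,0,0,0,-75,1],[0,0,0,0,0,-110,1],[0,0,0,0,0,-140,1],[0,0,0,0,0,-150,1],[0,0,0,0,0,-150,1]]])

```text
clock: 13.62
ee_pos: [471.5, 351.4, 131.2]
ee_rot: [3.139, 0.005, 2.998]
ft_force: [0.9, 0.0, -5.3]
finger_gap: 14.0
```

```bash
python3 - <<'E'
from h import *
state()
im,d=snap('scene')
cv2.imwrite('pics/s11.png',cv2.resize(im[100:310,300:480],None,fx=3,fy=3,interpolation=cv2.INTER_CUBIC))
plan([np.pi,0,np.radians(91.25)],[500,-6,130])
E
```

```text
t 13.62 pos [471.5 351.4 131.2] rot [3.139 0.005 2.998] F [ 0.9  0.  -5.3] gap 14.0 q [-0.04  0.49 -0.88  1.56  0.39  1.28  0.44]
turn [ 0.1  0.1 80.5] shift [ -80.  -348.4   -1.3] rows>= 11.2
```

View pics/s11.png

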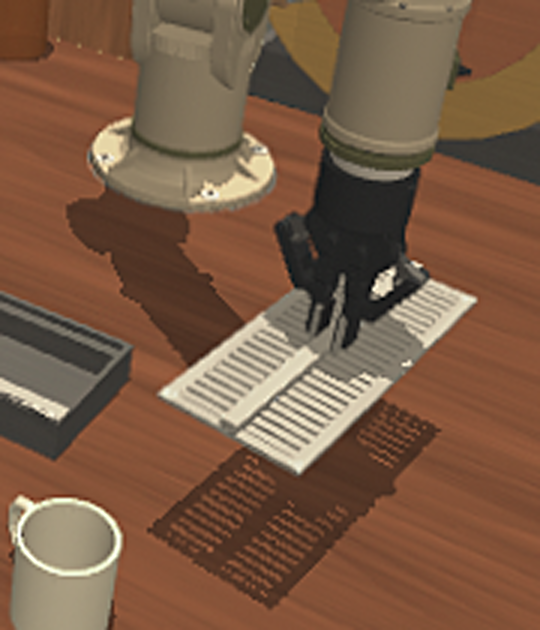

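Call:
apply_moves(targets=[[[0,0,7,-7,-30,0,1],[0,0,13.4,-13,-58,0,1],[0,0,20,-20,-87,0,1],[0,0,26.8,-27,-116,0,1],[0,0,33.5,-33,-145,0,1],[0,0,40,-40,-174,0,1],[0,0,47,-47,-203,0,1],[0,0,53.7,-53,-232,0,1],[0,0,60,-60,-261,0,1],[0,0,67,-67,-290,0,1],[0,0,74,-73,-319,0,1],[0,0,80.5,-80,-348,-1,1],[0,0,80.5,-80,-348,-1,1],[0,0,80.5,-80,-348,-1,1],[0,0,80.5,-80,-348,-1,1]]])

```text
clock: 14.92
ee_pos: [498.6, -5.5, 127.4]
ee_rot: [-3.141, -0.001, 1.593]
ft_force: [-0.9, 0.4, -6.3]
finger_gap: 13.8
```

```bash
python3 - <<'E'
from h import *
state()
im,d=snap('scene','s12.png');C=cloud('scene',d)
X,Y,Z=C[...,0],C[...,1],C[...,2]
g=(d>0)&(X>400)&(X<620)&(Y>-190)&(Y<190)&(Z>120)&(Z<185)&(im.astype(int).min(2)>90)
print(rect(C[g]),g.sum(),np.percentile(C[g],[2,50,98],axis=0).round(1).tolist())
E
```

```text
t 14.92 pos [498.6  -5.5 127.4] rot [-3.141e+00 -1.000e-03  1.593e+00] F [-0.9  0.4 -6.3] gap 13.8 q [ 0.44  0.21 -0.56  1.8   0.12  1.17 -0.13]
(array([498.4,  -4.2]), array([315.1, 134.9]), 1.7) 2248 [[436.8, -152.9, 150.3], [511.4, 16.0, 154.7], [564.1, 149.6, 165.9]]
```

View pics/s12.png

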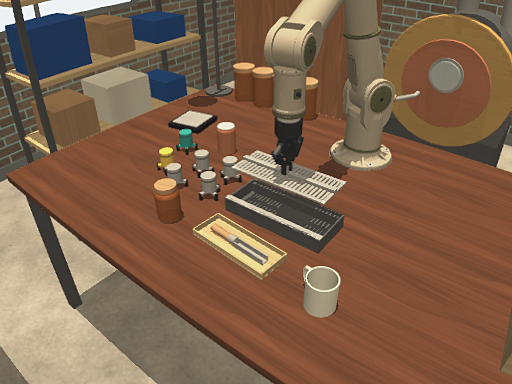

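```bash
cat >> h.py <<'E'
def planR(R1,pos):
    return plan(R1.as_euler('xyz'),pos)
def grate_pose(xe,ze,deg,y=-9,xc=510.4,yaw=91.0,off=0.2,h=21.5):
    th=np.radians(deg)
    Gx=xe-64*np.cos(th);Gz=ze+64*np.sin(th)
    px=xc+off+Gx-h*np.sin(th);pz=Gz-h*np.cos(th)
    Rt=R.from_euler('y',deg,degrees=True)*R.from_euler('z',yaw,degrees=True)*R.from_euler('x',180,degrees=True)
    print('tcp',np.round([px,y,pz],1)); return planR(Rt,[px,y,pz])
E
python3 - <<'E'
from h import *
grate_pose(43,80,11.5);grate_pose(43,40,11.5)
E
```

```text
tcp [486.6  -9.   71.7]
turn [11.5  0.2  0.4] shift [ -4.1 -12.4  56.2] rows>= 1.6
tcp [486.6  -9.   31.7]
turn [11.5  0.2  0.4] shift [ -4.1 -12.3  96.2] rows>= 2.3
```

Call:
apply_moves(targets=[[[4,0,0.2,-2,-6,10,1],[8,0,0.4,-4,-12,20,1],[11.5,0.2,0.4,-4,-12.4,35,1],[11.5,0.2,0.4,-4,-12.4,50,1],[11.5,0.2,0.4,-4,-12.4,56,1],[11.5,0.2,0.4,-4,-12.4,70,1],[11.5,0.2,0.4,-4,-12.4,80,1],[11.5,0.2,0.4,-4,-12.4,87,1],[11.5,0.2,0.4,-4,-12.4,90,1],[11.5,0.2,0.4,-4,-12.4,90,1]]])

```text
clock: 15.8
ee_pos: [486.1, -8.7, 37.5]
ee_rot: [-2.94, -0.004, 1.588]
ft_force: [0.1, -0.3, -5.0]
finger_gap: 14.0
```

```bash
cat >> h.py <<'E'
def gratefit(cam,d,im,zmin,zmax,box=(420,640,-190,190)):
    C=cloud(cam,d);X,Y,Z=C[...,0],C[...,1],C[...,2]
    g=(d>0)&(X>box[0])&(X<box[1])&(Y>box[2])&(Y<box[3])&(Z>zmin)&(Z<zmax)&(im.astype(int).min(2)>90)
    return C[g]
E
python3 - <<'E'
from h import *
state()
im,d=snap('scene')
cv2.imwrite('pics/s13.png',cv2.resize(im[130:260,210:360],None,fx=5,fy=5,interpolation=cv2.INTER_CUBIC))
grate_pose(43,38,11.5)
grate_pose(58,38,11.5)
grate_pose(66.5,37,11)
E
```

```text
t 15.8 pos [486.1  -8.7  37.5] rot [-2.94  -0.004  1.588] F [ 0.1 -0.3 -5. ] gap 14.0 q [ 0.37  0.46 -0.52  1.73  0.21  1.22 -0.2 ]
tcp [486.6  -9.   29.7]
turn [-0. -0.  0.] shift [-0.2  1.8  8.2] rows>= 0.2
tcp [501.6  -9.   29.7]
turn [-0. -0.  0.] shift [-0.5 16.5  5.2] rows>= 0.4
tcp [510.2  -9.   28.1]
turn [-0.5 -0.   0. ] shift [-0.6 25.2  5.1] rows>= 0.6
```

View pics/s13.png

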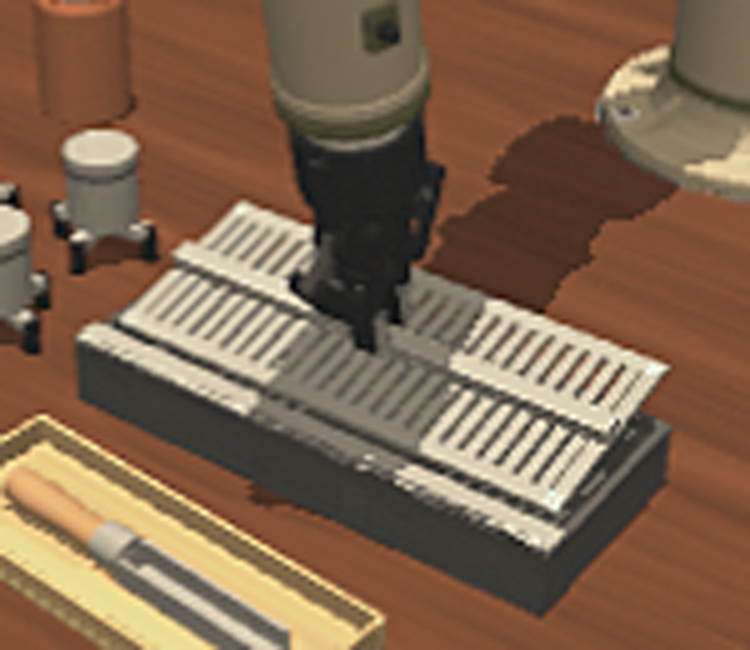

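Call:
apply_moves(targets=[[[0,0,0,0,1,4,1],[0,0,0,0,1.5,7,1],[0,0,0,0,1.8,8.2,1],[0,0,0,0,1.8,8.2,1]]])

```text
clock: 16.18
ee_pos: [486.5, -8.8, 29.5]
ee_rot: [-2.94, -0.004, 1.588]
ft_force: [-0.5, -0.6, -6.2]
finger_gap: 14.0
```

```bash
python3 - <<'E'
from h import *
state()
im,d=snap('scene')
cv2.imwrite('pics/s14.png',cv2.resize(im[130:260,210:360],None,fx=5,fy=5,interpolation=cv2.INTER_CUBIC))
P=gratefit('scene',d,im,36,85)
# fit plane to plate pts excluding spine: print z vs x
P0=P[(P[:,1]>30)|(P[:,1]<-60)]
for x in range(430,590,8):
    q=P0[(P0[:,0]>=x)&(P0[:,0]<x+8)]
    if len(q)>5: print(x+4,len(q),np.percentile(q[:,2],[10,50,90]).round(1))
grate_pose(43,36,11.5); grate_pose(58,38,11.5)
E
```

```text
t 16.18 pos [486.5  -8.8  29.5] rot [-2.94  -0.004  1.588] F [-0.5 -0.6 -6.2] gap 14.0 q [ 0.37  0.47 -0.52  1.74  0.22  1.2  -0.21]
434 103 [64.6 67.4 69.5]
442 113 [62.1 65.9 68.4]
450 95 [60.1 63.8 66.2]
458 112 [58.9 62.5 65.1]
466 106 [57.3 60.5 62.9]
474 66 [56.5 59.6 62.3]
482 30 [58.8 64.9 67.5]
490 106 [63.9 66.1 68.3]
498 179 [52.  64.2 67.2]
506 155 [50.3 53.3 65.5]
514 127 [48.8 51.3 53.6]
522 134 [46.9 49.6 51.9]
530 141 [44.3 48.  50.3]
538 129 [43.8 46.2 48.7]
546 149 [42.9 45.2 47.1]
554 114 [42.  44.2 46.2]
562 62 [46.  48.6 50.4]
570 141 [48.1 49.6 51.4]
578 124 [47.6 49.9 51.8]
586 33 [49.3 50.9 52. ]
tcp [486.6  -9.   27.7]
turn [-0. -0. -0.] shift [-0.2  0.4  1.9] rows>= 0.0
tcp [501.6  -9.   29.7]
turn [-0. -0. -0.] shift [-0.5 14.7 -3. ] rows>= 0.4
```

View pics/s14.png

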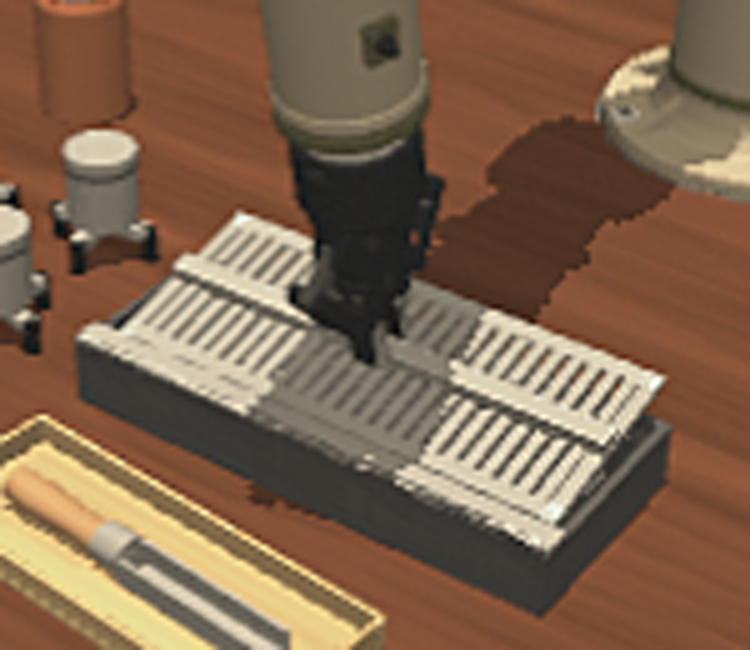

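```bash
python3 - <<'E'
from h import *
grate_pose(43,36.5,11);grate_pose(50,36.5,11);grate_pose(58,36.5,11);grate_pose(66,36.5,11)
E
```

```text
tcp [486.7  -9.   27.6]
turn [-0.5 -0.  -0. ] shift [-0.2  0.5  2. ] rows>= 0.1
tcp [493.7  -9.   27.6]
turn [-0.5 -0.  -0. ] shift [-0.3  7.4  0.6] rows>= 0.2
tcp [501.7  -9.   27.6]
turn [-0.5 -0.  -0. ] shift [-0.5 15.2 -1. ] rows>= 0.4
tcp [509.7  -9.   27.6]
turn [-0.5 -0.  -0. ] shift [-0.6 23.  -2.6] rows>= 0.6
```

Call:
apply_moves(targets=[[[-0.5,0,0,-0.2,0.5,2,1],[-0.5,0,0,-0.2,0.5,2,1],[-0.5,0,0,-0.3,4,1.3,1],[-0.5,0,0,-0.3,7.4,0.6,1],[-0.5,0,0,-0.4,11,-0.2,1],[-0.5,0,0,-0.4,11,-0.2,1]]])

```text
clock: 16.73
ee_pos: [498.5, -9.0, 27.8]
ee_rot: [-2.95, -0.004, 1.588]
ft_force: [0.1, -0.6, -6.2]
finger_gap: 13.8
```

Call:
apply_moves(targets=[[[0,0,0,0,2,-0.4,1],[0,0,0,0,4,-0.8,1],[0,0,0,0,6,-1.2,1],[0,0,0,0,6,-1.2,1]]])

```text
clock: 17.07
ee_pos: [505.1, -8.9, 27.8]
ee_rot: [-2.951, -0.004, 1.588]
ft_force: [-0.2, -0.3, -5.6]
finger_gap: 14.0
```

```bash
python3 - <<'E'
from h import *
state()
im,d=snap('scene')
cv2.imwrite('pics/s15.png',cv2.resize(im[130:260,210:360],None,fx=5,fy=5,interpolation=cv2.INTER_CUBIC))
P=gratefit('scene',d,im,36,85)
P0=P[(P[:,1]>30)|(P[:,1]<-60)]
for x in range(430,590,8):
    q=P0[(P0[:,0]>=x)&(P0[:,0]<x+8)]
    if len(q)>5: print(x+4,len(q),np.percentile(q[:,2],[10,50,90]).round(1))
E
```

```text
t 17.07 pos [505.1  -8.9  27.8] rot [-2.951 -0.004  1.588] F [-0.2 -0.3 -5.6] gap 14.0 q [ 0.36  0.5  -0.51  1.7   0.23  1.2  -0.21]
442 15 [42.2 64.4 66.1]
450 89 [62.8 65.7 67.6]
458 115 [61.6 64.6 66.9]
466 110 [58.7 62.4 64.7]
474 105 [57.4 60.3 63.2]
482 101 [56.9 59.3 62.1]
490 97 [55.9 57.9 60.7]
498 26 [50.  57.5 62.2]
506 92 [62.2 64.8 66.8]
514 171 [51.9 63.3 66.2]
522 173 [48.9 52.6 64.2]
530 141 [46.8 49.8 52.8]
538 121 [45.4 48.5 50.7]
546 132 [43.7 47.3 49.4]
554 122 [43.2 45.7 48.1]
562 71 [45.9 48.6 50.9]
570 144 [47.9 49.6 51.2]
578 120 [48.2 49.9 51.7]
586 35 [48.  50.5 52.6]
```

View pics/s15.png

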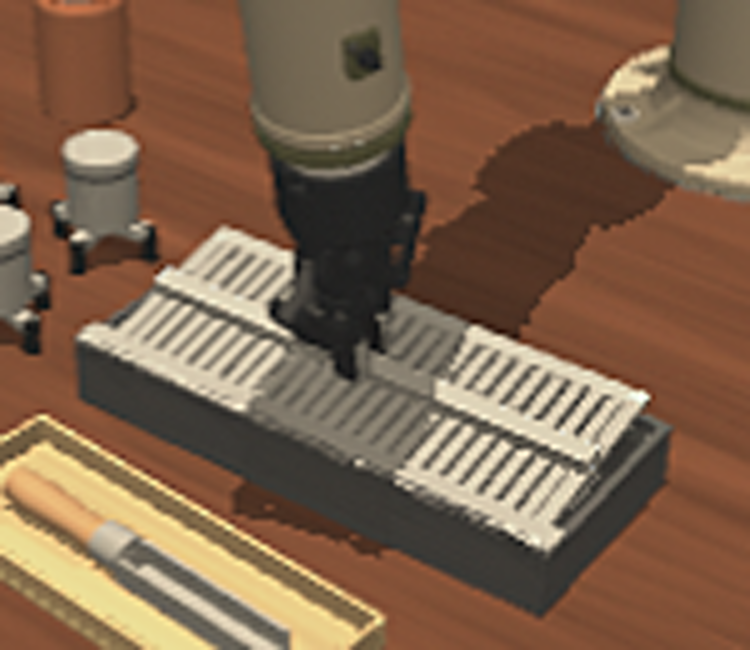

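Call:
apply_moves(targets=[[[0,0,0,0,2,-0.2,1],[0,0,0,0,4,-0.4,1],[0,0,0,0,5,-0.6,1],[0,0,0,0,5,-0.6,1]]])

```text
clock: 17.45
ee_pos: [509.1, -8.8, 27.2]
ee_rot: [-2.949, -0.004, 1.588]
ft_force: [-4.2, -0.8, -3.6]
finger_gap: 13.8
```

```bash
python3 - <<'E'
from h import *
for a in (9,6,3,1,0): grate_pose(65.5,36.3,a)
E
```

```text
tcp [509.5  -9.   25.1]
turn [-2.1 -0.1 -0. ] shift [-0.2  0.8  2. ] rows>= 0.3
tcp [510.2  -9.   21.6]
turn [-5.1 -0.1 -0. ] shift [-0.2  2.2  5.3] rows>= 0.7
tcp [511.1  -9.   18.2]
turn [-8.1 -0.2 -0. ] shift [-0.3  3.7  8.5] rows>= 1.1
tcp [511.7  -9.   15.9]
turn [-10.1  -0.2  -0. ] shift [-0.3  4.8 10.6] rows>= 1.4
tcp [512.1  -9.   14.8]
turn [-11.1  -0.2  -0. ] shift [-0.3  5.3 11.6] rows>= 1.5
```

Call:
apply_moves(targets=[[[-2.1,0,0,0,0.8,2,1],[-4,0,0,0,1.6,4.2,1],[-6,0,0,0,2.6,6.4,1],[-8.1,0,0,0,3.6,8.5,1],[-8.1,0,0,0,3.6,8.5,1]]])

```text
clock: 17.87
ee_pos: [510.1, -8.8, 18.0]
ee_rot: [-3.091, -0.003, 1.588]
ft_force: [-0.4, -0.1, -5.5]
finger_gap: 13.9
```

```bash
python3 - <<'E'
from h import *
state()
im,d=snap('scene')
cv2.imwrite('pics/s16.png',cv2.resize(im[130:260,210:360],None,fx=5,fy=5,interpolation=cv2.INTER_CUBIC))
grate_pose(65.5,36.3,0)
E
```

```text
t 17.87 pos [510.1  -8.8  18. ] rot [-3.091e+00 -3.000e-03  1.588e+00] F [-0.4 -0.1 -5.5] gap 13.9 q [ 0.39  0.41 -0.53  1.83  0.23  1.01 -0.21]
tcp [512.1  -9.   14.8]
turn [-3.  -0.2 -0. ] shift [-0.1  1.9  3.4] rows>= 0.4
```

View pics/s16.png

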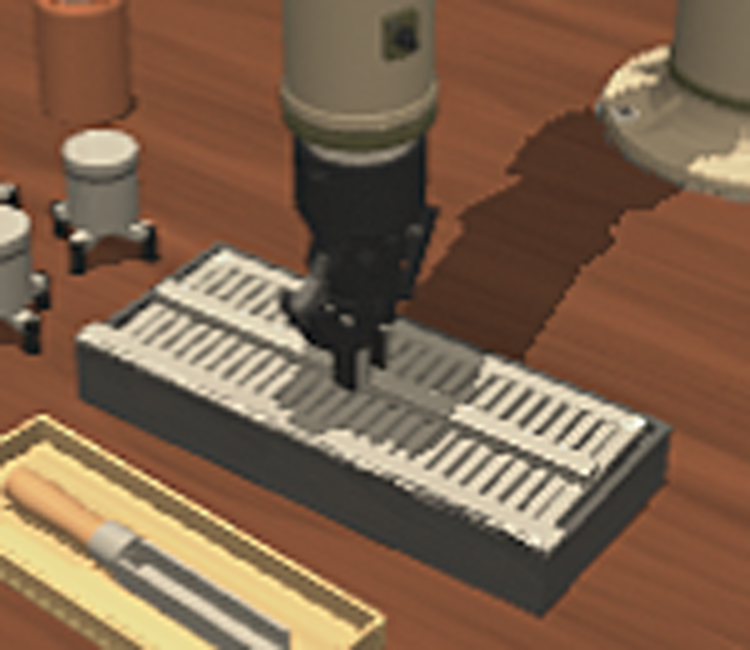

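Call:
apply_moves(targets=[[[-1.5,0,0,0,0.5,1.7,1],[-3,0,0,0,1,3.4,1],[-3,0,0,0,1,3.6,1],[-3,0,0,0,1,3.6,1]]])

```text
clock: 18.25
ee_pos: [511.2, -9.0, 14.9]
ee_rot: [-3.141, -0.003, 1.588]
ft_force: [-1.3, -0.3, -5.6]
finger_gap: 14.0
```

```bash
python3 - <<'E'
from h import *
state()
im,d=snap('scene')
im2,d2=snap('top')
cv2.imwrite('pics/s17.png',cv2.resize(im[150:260,220:350],None,fx=6,fy=5.4,interpolation=cv2.INTER_CUBIC))
cv2.imwrite('pics/t17.png',cv2.resize(im2[150:230,150:290],None,fx=5,fy=5,interpolation=cv2.INTER_CUBIC))
P=gratefit('scene',d,im,37,60)
P0=P[(P[:,1]>30)|(P[:,1]<-60)]
for x in range(430,590,8):
    q=P0[(P0[:,0]>=x)&(P0[:,0]<x+8)]
    if len(q)>5: print(x+4,len(q),np.percentile(q[:,2],[10,50,90]).round(1))
E
```

```text
t 18.25 pos [511.2  -9.   14.9] rot [-3.141e+00 -3.000e-03  1.588e+00] F [-1.3 -0.3 -5.6] gap 14.0 q [ 0.41  0.38 -0.53  1.88  0.23  0.94 -0.21]
434 19 [42.6 44.1 45.1]
442 42 [38.9 43.8 46.5]
450 69 [40.1 41.6 43.9]
458 94 [39.9 42.  44. ]
466 81 [39.7 41.5 43.9]
474 84 [39.1 41.5 43.6]
482 81 [39.6 41.2 43.2]
490 66 [39.5 41.6 43.7]
498 16 [43.1 45.1 50.2]
506 88 [49.4 51.5 53. ]
514 143 [41.5 51.5 53.9]
522 170 [39.6 43.4 53. ]
530 114 [39.1 41.2 43.7]
538 106 [39.1 41.4 43.5]
546 112 [39.2 41.4 43.5]
554 63 [40.5 41.7 43.8]
562 58 [47.2 48.7 50.5]
570 137 [47.9 49.7 51.1]
578 131 [48.  49.7 51.8]
586 41 [48.5 50.5 52.5]
```

View pics/s17.png

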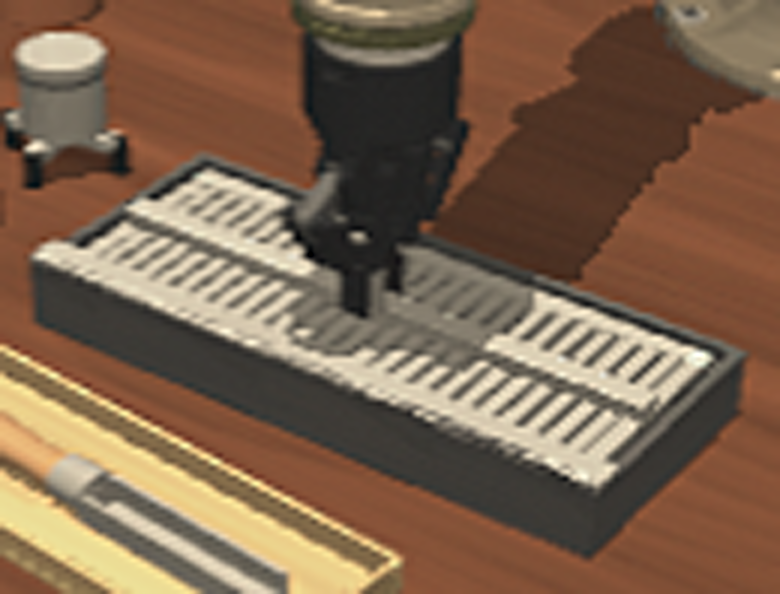

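View pics/t17.png

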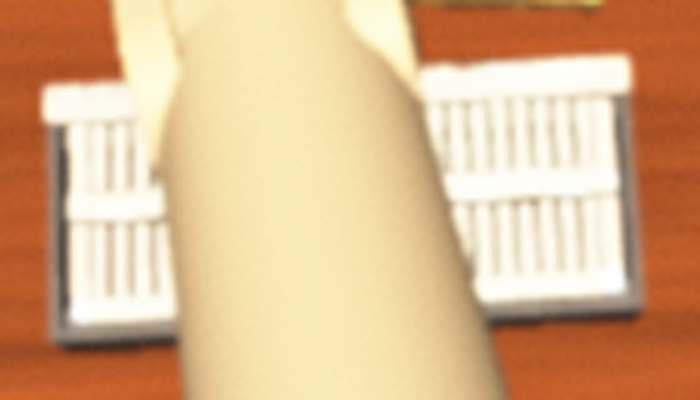

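Call:
apply_moves(targets=[[[0,0,0,1,0,0.4,1],[0,0,0,1,0,0.4,0.4],[0,0,0,1,0,0.2,0.1],[0,0,0,1,0,0.2,0.1],[0,0,0,1,0,0.2,0.1],[0,0,0,1,0,-10,0.1],[0,0,0,1,0,-40,0.1],[0,0,0,1,0,-80,0],[0,0,0,1,0,-120,-0.5],[0,0,0,1,0,-160,-1],[0,0,0,1,0,-200,-1],[0,0,0,1,0,-220,-1]]])

```text
clock: 19.35
ee_pos: [513.2, -8.1, 241.4]
ee_rot: [3.135, -0.002, 1.588]
ft_force: [0.7, 0.1, 0.4]
finger_gap: 85.2
```

```bash
python3 - <<'E'
from h import *
state()
plan([np.pi,0,np.radians(60)],[440,-280,220])
E
```

```text
t 19.35 pos [513.2  -8.1 241.4] rot [ 3.135e+00 -2.000e-03  1.588e+00] F [0.7 0.1 0.4] gap 85.2 q [ 0.46  0.16 -0.57  1.59  0.09  1.41 -0.1 ]
turn [ 0.3 -0.2 31. ] shift [-270.6  -78.1   20.2] rows>= 6.8
```

Call:
apply_moves(targets=[[[0,0,0,300,0,0,-1],[0,0,0,300,0,0,-1],[0,0,0,300,0,0,-1],[0,0,0,300,0,0,-1],[0,0,0,300,0,0,-1],[0,0,0,300,0,0,-1],[0,0,0,300,0,0,-1],[0,0,0,300,0,0,-1]]])

```text
clock: 20.02
ee_pos: [504.5, 299.9, 243.2]
ee_rot: [3.135, -0.007, 1.598]
ft_force: [-1.9, -0.5, 0.3]
finger_gap: 85.3
```

```bash
python3 - <<'E'
from h import *
state()
im,d=snap('top');ims,ds=snap('scene')
C=cloud('top',d);X,Y,Z=C[...,0],C[...,1],C[...,2];i=im.astype(int)
s=(d>0)&(X>410)&(X<605)&(Y>-200)&(Y<190)&(Z>40)&(Z<54); print('drip',rect(C[s]),s.sum())
g=(d>0)&(X>430)&(X<556)&(Y>-180)&(Y<180)&(Z>36)&(Z<56)&(i.min(2)>130)
g=cv2.morphologyEx(g.astype(np.uint8),cv2.MORPH_OPEN,np.ones((3,3)))>0
print('grate',rect(C[g]),np.percentile(Z[g],[5,50,95]))
sp=g&(Z>46.5)&(X>490)&(X<530);print('spine',rect(C[sp]),sp.sum())
for gg in cans('top',d,C,[(557,-267),(467,-387),(441,-277),(591,-395)]): print('can',gg)
cv2.imwrite('pics/t18.png',cv2.resize(im[140:240,150:410],None,fx=3,fy=3,interpolation=cv2.INTER_CUBIC))
cv2.imwrite('pics/t18c.png',cv2.resize(im[140:230,290:380],None,fx=6,fy=6,interpolation=cv2.INTER_CUBIC))
E
```

```text
t 20.02 pos [504.5 299.9 243.2] rot [ 3.135 -0.007  1.598] F [-1.9 -0.5  0.3] gap 85.3 q [-0.03  0.37 -0.74  1.4   0.24  1.47 -0.74]
drip (array([510.2,  -6.1]), array([334.8, 147.2]), 1.26) 3993
grate (array([501.9,  -5.2]), array([316.2, 113.2]), 1.14) [38.17996283 41.99340279 52.82379816]
spine (array([513.3,  -5.2]), array([310.3,  32.2]), -1.44) 628
can (array([ 558.4, -267.1]), 24.9, 246, array([ 557.7, -266.7,   80.4]))
can (array([ 467.8, -387.7]), 25.2, 257, array([ 467.3, -386.8,   80.3]))
can (array([ 441.3, -276.5]), 24.8, 257, array([ 440.8, -276.5,   80.4]))
can (array([ 591. , -395.5]), 24.9, 247, array([ 590.5, -395. ,   80.2]))
```

View pics/t18.png

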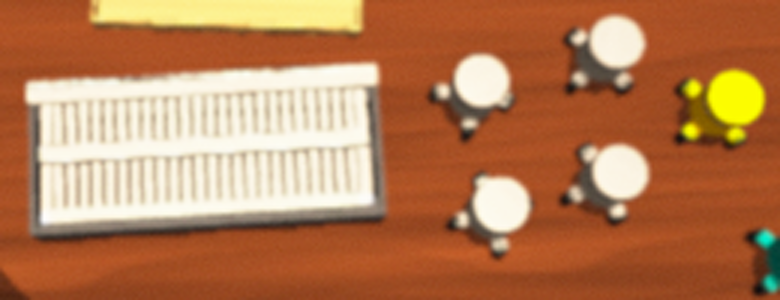

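View pics/t18c.png

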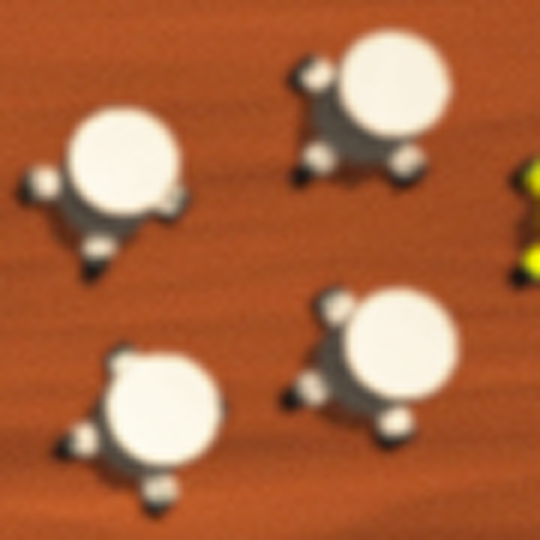

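```bash
cat >> h.py <<'E'
def canangle(cam,d,C,c,base=0):
    X,Y,Z=C[...,0],C[...,1],C[...,2]
    dx,dy=X-c[0],Y-c[1];r=np.hypot(dx,dy)
    s=(d>0)&(r>29)&(r<44)&(Z>base+11)&(Z<base+30)
    a=np.arctan2(dy[s],dx[s])
    m=np.exp(4j*a).mean()
    return round(np.degrees(np.angle(m))/4,1),round(abs(m),2),s.sum(),np.round(np.degrees(a[::6])).astype(int)
E
python3 - <<'E'
from h import *
for cam in ('top','scene'):
    z=np.load('last_%s.npz'%cam);d=z['d'];C=cloud(cam,d)
    for c in [(557.9,-266.8),(467.5,-387),(441,-276.6),(590.7,-395.2)]:
        print(cam,c,canangle(cam,d,C,c))
E
```

```text
top (557.9, -266.8) (np.float64(-10.7), np.float64(0.92), np.int64(61), array([  -9,   76,   79,   85,   89,  -98, -102, -108,  178,  169,  171]))
top (467.5, -387) (np.float64(21.4), np.float64(0.91), np.int64(58), array([  22,   16,   11,   28,  109,  114, -150, -167, -166, -165]))
top (441, -276.6) (np.float64(11.5), np.float64(0.92), np.int64(66), array([  12,   19,    9,  -76,   94,  100,  106,  109, -156, -177, -175]))
top (590.7, -395.2) (np.float64(41.4), np.float64(0.91), np.int64(64), array([  36,   44,   48,   47,  126,  127, -137,  137, -135, -147,  140]))
scene (557.9, -266.8) (np.float64(-9.3), np.float64(0.89), np.int64(51), array([-175,  170,  169,   -9,    2,   -8,   75,   69,   70]))
scene (467.5, -387) (np.float64(21.2), np.float64(0.9), np.int64(44), array([-71, -62, 124, 103,   9,  19,  26,  18]))
scene (441, -276.6) (np.float64(10.2), np.float64(0.85), np.int64(48), array([-83, -69, -64,  99, 106,  88,  16,  12]))
scene (590.7, -395.2) (np.float64(38.2), np.float64(0.87), np.int64(17), array([143, 117, 132]))
```

```bash
python3 - <<'E'
from h import *
plan([np.pi,0,np.radians(56)],[441,-276.6,150])
E
```

```text
turn [ 0.3 -0.4 35.4] shift [-571.   -79.4   89.8] rows>= 14.0
```

Call:
apply_moves(targets=[[[0.3,-0.4,35.4,-571,-79.5,90,-1],[0.3,-0.4,35.4,-571,-79.5,90,-1],[0.3,-0.4,35.4,-571,-79.5,90,-1],[0.3,-0.4,35.4,-571,-79.5,90,-1],[0.3,-0.4,35.4,-571,-79.5,90,-1],[0.3,-0.4,35.4,-571,-79.5,90,-1],[0.3,-0.4,35.4,-571,-79.5,90,-1],[0.3,-0.4,35.4,-571,-79.5,90,-1],[0.3,-0.4,35.4,-571,-79.5,90,-1],[0.3,-0.4,35.4,-571,-79.5,90,-1],[0.3,-0.4,35.4,-571,-79.5,90,-1],[0.3,-0.4,35.4,-571,-79.5,90,-1],[0.3,-0.4,35.4,-571,-79.5,90,-1],[0.3,-0.4,35.4,-571,-79.5,90,-1],[0.3,-0.4,35.4,-571,-79.5,90,-1],[0.3,-0.4,35.4,-571,-79.5,90,-1],[0.3,-0.4,35.4,-571,-79.5,90,-1],[0.3,-0.4,35.4,-571,-79.5,90,-1]]])

```text
clock: 21.62
ee_pos: [441.1, -275.8, 150.5]
ee_rot: [3.141, 0.0, 0.978]
ft_force: [-0.9, 0.1, 0.2]
finger_gap: 85.3
```

```bash
python3 - <<'E'
from h import *
o=state()
im,d=snap('scene')
cv2.imwrite('pics/s20.png',cv2.resize(im[80:230,130:300],None,fx=4,fy=4,interpolation=cv2.INTER_CUBIC))
C=cloud('scene',d)
for gg in cans('scene',d,C,[(557,-267),(467,-387),(441,-277),(591,-395)]): print('can',gg)
plan([np.pi,0,np.radians(56)],[441,-276.6,12])
E
```

```text
t 21.62 pos [ 441.1 -275.8  150.5] rot [3.141 0.    0.978] F [-0.9  0.1  0.2] gap 85.3 q [ 0.73  0.21 -0.26  1.73  0.06  1.22 -0.14]
can (array([ 559.7, -266.8]), 27.3, 128, array([ 562. , -264.7,   80.1]))
can (array([ 466. , -387.3]), 27.9, 105, array([ 470.2, -384.5,   80.5]))
can (array([ 445.1, -278.3]), 26.4, 109, array([ 446.4, -276.8,   80.4]))
can (array([ 592.8, -397.9]), 26.4, 118, array([ 595.4, -394.4,   80.3]))
turn [0.  0.  0.1] shift [ -1.    0.3 138.5] rows>= 3.3
```

View pics/s20.png

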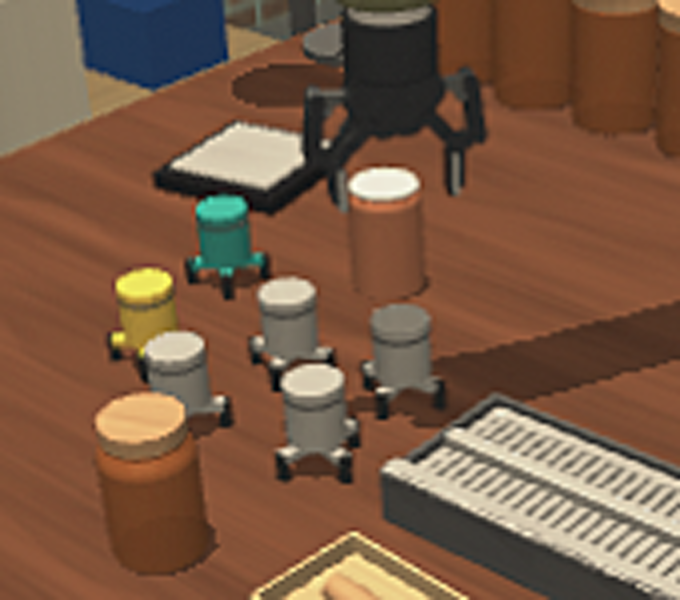

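Steel canister at crop (400,340) sits under the gripper, and all four grey ones are unmoved. Descending and grasping.

Call:
apply_moves(targets=[[[0,0,0,-1,0,40,-1],[0,0,0,-1,0,80,-1],[0,0,0,-1,0,110,-1],[0,0,0,-1,0,130,-1],[0,0,0,-1,0,138,-1],[0,0,0,-1,0,138,-0.5],[0,0,0,-1,0,138,0],[0,0,0,-1,0,138,0.5],[0,0,0,-1,0,138,0.5],[0,0,0,-1,0,138,0.5],[0,0,0,-1,0,138,0.5]]])

```text
clock: 22.58
ee_pos: [442.4, -277.0, 14.8]
ee_rot: [3.137, 0.0, 0.979]
ft_force: [0.6, 1.4, 7.6]
finger_gap: 48.5
```

```bash
python3 - <<'E'
from h import *
o=state()
im,d=snap('scene')
cv2.imwrite('pics/s21.png',cv2.resize(im[80:230,130:300],None,fx=4,fy=4,interpolation=cv2.INTER_CUBIC))
E
```

```text
t 22.58 pos [ 442.4 -277.    14.8] rot [3.137 0.    0.979] F [0.6 1.4 7.6] gap 48.5 q [ 0.71  0.36 -0.25  1.87  0.11  0.92 -0.18]
```

View pics/s21.png

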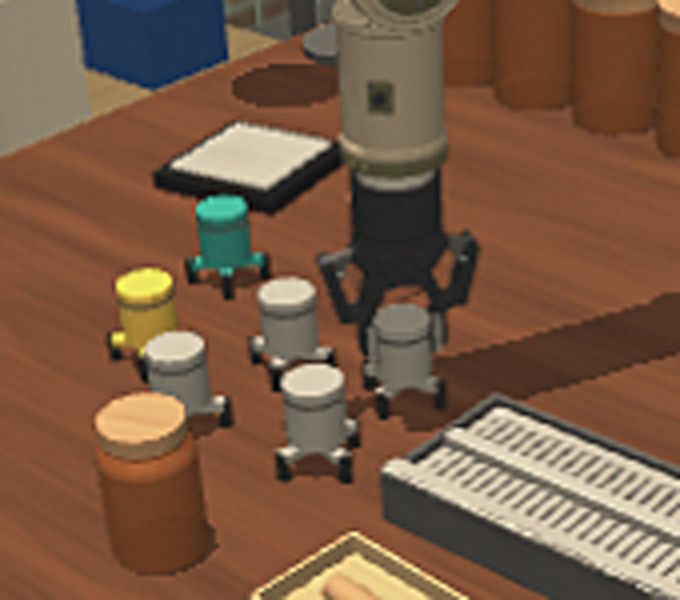

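Call:
apply_moves(targets=[[[0,0,0,0,0,0,1],[0,0,0,0,0,-20,1],[0,0,0,0,0,-50,1],[0,0,0,0,0,-90,1],[0,0,0,0,0,-130,1],[0,0,0,0,0,-160,1],[0,0,0,0,0,-160,1]]])

```text
clock: 23.22
ee_pos: [445.3, -278.4, 182.7]
ee_rot: [3.125, -0.0, 0.979]
ft_force: [0.9, -1.1, -1.2]
finger_gap: 49.0
```

```bash
cat >> h.py <<'E'
def slot(yt,xc=511.5,yc=-6,yaw=1.26):
    a=np.radians(yaw); return np.array([xc-np.sin(a)*yt,yc+np.cos(a)*yt])
E
python3 - <<'E'
from h import *
o=state()
im,d=snap('scene')
cv2.imwrite('pics/s22.png',cv2.resize(im[80:230,130:300],None,fx=4,fy=4,interpolation=cv2.INTER_CUBIC))
print(slot(117));plan([np.pi,0,np.radians(91.3)],[*slot(117),170])
E
```

```text
t 23.22 pos [ 445.3 -278.4  182.7] rot [ 3.125 -0.     0.979] F [ 0.9 -1.1 -1.2] gap 49.0 q [ 0.73  0.18 -0.26  1.68  0.05  1.27 -0.14]
[508.927243   110.97170992]
turn [  0.7   0.2 -35.2] shift [ 358.9 -163.1    7. ] rows>= 9.5
```

View pics/s22.png

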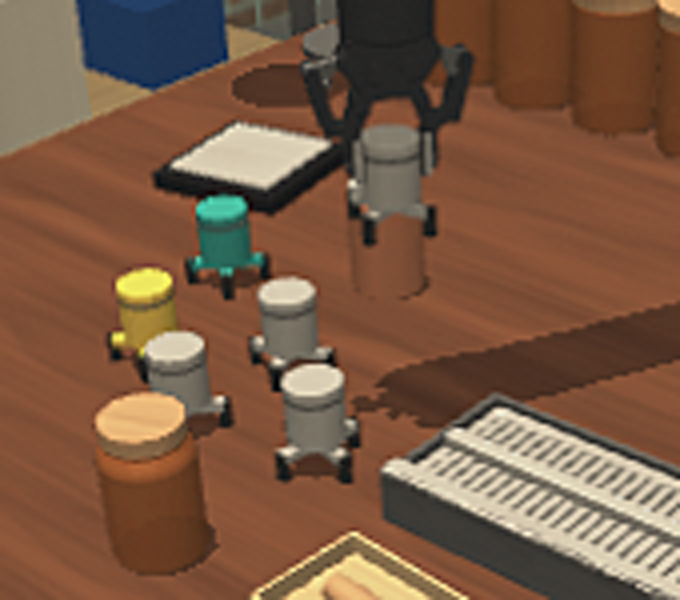

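Call:
apply_moves(targets=[[[0.7,0.2,-3.5,36,-16,1,1],[0.7,0.2,-7,72,-33,2,1],[0.7,0.2,-10.5,108,-49,3,1],[0.7,0.2,-14,144,-65,4,1],[0.7,0.2,-17.6,180,-82,5,1],[0.7,0.2,-21,215,-98,6,1],[0.7,0.2,-24.6,251,-114,7,1],[0.7,0.2,-28,287,-130,7,1],[0.7,0.2,-31.7,323,-147,7,1],[0.7,0.2,-35.2,359,-163,7,1],[0.7,0.2,-35.2,359,-163,7,1],[0.7,0.2,-35.2,359,-163,7,1],[0.7,0.2,-35.2,359,-163,40,1],[0.7,0.2,-35.2,359,-163,75,1],[0.7,0.2,-35.2,359,-163,100,1],[0.7,0.2,-35.2,359,-163,112,1],[0.7,0.2,-35.2,359,-163,112,1],[0.7,0.2,-35.2,359,-163,112,1]]])

```text
clock: 24.77
ee_pos: [510.0, 109.5, 65.1]
ee_rot: [-3.14, 0.001, 1.592]
ft_force: [0.8, -0.4, -1.9]
finger_gap: 49.1
```

```bash
python3 - <<'E'
from h import *
o=state()
im,d=snap('scene')
cv2.imwrite('pics/s23.png',cv2.resize(im[130:260,220:360],None,fx=5,fy=5,interpolation=cv2.INTER_CUBIC))
plan([np.pi,0,np.radians(91.3)],[*slot(117),56])
E
```

```text
t 24.77 pos [510.  109.5  65.1] rot [-3.140e+00  1.000e-03  1.592e+00] F [ 0.8 -0.4 -1.9] gap 49.1 q [ 0.23  0.34 -0.6   1.81  0.22  1.06 -0.43]
turn [ 0.1  0.  -0.1] shift [ 1.  -2.1 10.2] rows>= 0.3
```

View pics/s23.png

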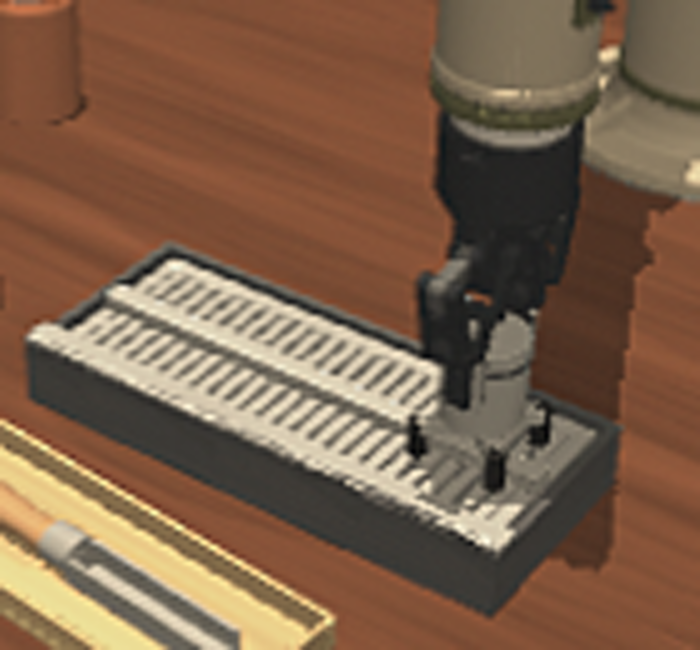

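Call:
apply_moves(targets=[[[0,0,0,1,-1,4,1],[0,0,0,1,-1,7,1],[0,0,0,1,-1,9,1],[0,0,0,1,-1,9,1]]])

```text
clock: 25.15
ee_pos: [510.1, 110.9, 57.3]
ee_rot: [3.14, 0.0, 1.592]
ft_force: [0.4, 1.4, -3.2]
finger_gap: 49.0
```

Call:
apply_moves(targets=[[[0,0,0,0,0,1,1],[0,0,0,0,0,2,1],[0,0,0,0,0,2,1]]])

```text
clock: 25.4
ee_pos: [510.3, 111.0, 55.8]
ee_rot: [3.14, 0.001, 1.592]
ft_force: [0.1, -0.6, 1.5]
finger_gap: 48.6
```

Call:
apply_moves(targets=[[[0,0,0,0,0,0,-0.3],[0,0,0,0,0,0,-0.6],[0,0,0,0,0,0,-1],[0,0,0,0,0,0,-1],[0,0,0,0,0,0,-1],[0,0,0,0,0,-20,-1],[0,0,0,0,0,-60,-1],[0,0,0,0,0,-100,-1],[0,0,0,0,0,-130,-1],[0,0,0,0,0,-130,-1]]])

```text
clock: 26.23
ee_pos: [513.3, 112.4, 192.7]
ee_rot: [3.129, -0.001, 1.593]
ft_force: [0.5, 0.4, 0.5]
finger_gap: 85.4
```

```bash
python3 - <<'E'
from h import *
o=state()
im,d=snap('scene');im2,d2=snap('top')
cv2.imwrite('pics/s24.png',cv2.resize(im[100:260,130:360],None,fx=3.4,fy=3.4,interpolation=cv2.INTER_CUBIC))
C=cloud('top',d2)
for gg in cans('top',d2,C,[(557,-267),(467,-387),(591,-395)]): print('can',gg)
plan([np.pi,0,np.radians(125)],[557.9,-266.8,150])
E
```

```text
t 26.23 pos [513.3 112.4 192.7] rot [ 3.129e+00 -1.000e-03  1.593e+00] F [0.5 0.4 0.5] gap 85.4 q [ 0.26  0.22 -0.63  1.65  0.13  1.31 -0.36]
can (array([ 558.3, -267. ]), 24.9, 244, array([ 557.6, -266.7,   80.2]))
can (array([ 467.5, -387.4]), 25.2, 258, array([ 467.2, -386.8,   80.2]))
can (array([ 591.5, -395.4]), 25.2, 244, array([ 590.6, -395. ,   80.4]))
turn [  0.3   0.1 -33.8] shift [-379.    38.6   37.6] rows>= 9.2
```

View pics/s24.png

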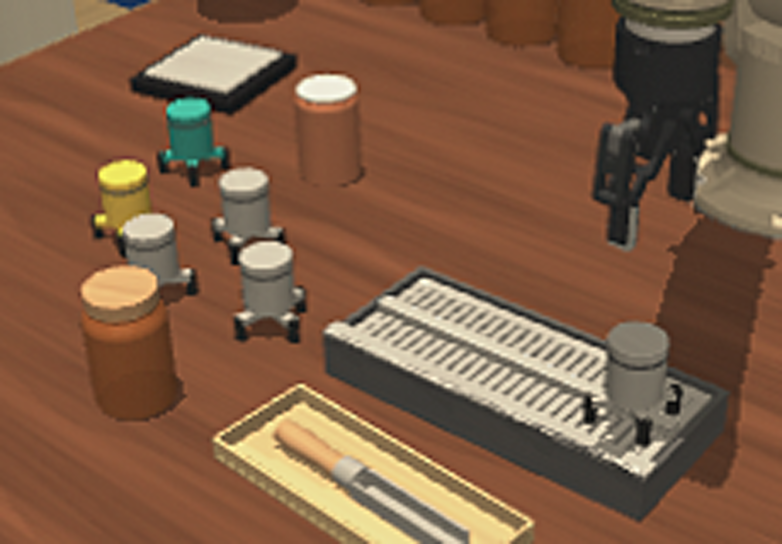

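Call:
apply_moves(targets=[[[0.3,0,-33.8,-379,38.5,37,-1],[0.3,0,-33.8,-379,38.5,37,-1],[0.3,0,-33.8,-379,38.5,37,-1],[0.3,0,-33.8,-379,38.5,37,-1],[0.3,0,-33.8,-379,38.5,37,-1],[0.3,0,-33.8,-379,38.5,37,-1],[0.3,0,-33.8,-379,38.5,37,-1],[0.3,0,-33.8,-379,38.5,37,-1],[0.3,0,-33.8,-379,38.5,37,-1],[0.3,0,-33.8,-379,38.5,37,-1],[0.3,0,-33.8,-379,38.5,37,-1],[0.3,0,-33.8,-379,38.5,37,-1],[0.3,0,-33.8,-379,38.5,37,-1],[0.3,0,-33.8,-379,38.5,37,-1]]])

```text
clock: 27.5
ee_pos: [557.8, -264.8, 149.9]
ee_rot: [-3.141, 0.0, 2.185]
ft_force: [0.3, 0.6, 0.0]
finger_gap: 85.5
```

```bash
python3 - <<'E'
from h import *
o=state()
im,d=snap('scene')
C=cloud('scene',d)
print(cans('scene',d,C,[(557,-267)]),canangle('scene',d,C,(557.9,-266.8)))
cv2.imwrite('pics/s25.png',cv2.resize(im[100:260,130:360],None,fx=3.4,fy=3.4,interpolation=cv2.INTER_CUBIC))
plan([np.pi,0,np.radians(125)],[557.9,-266.8,13])
E
```

```text
t 27.5 pos [ 557.8 -264.8  149.9] rot [-3.141  0.     2.185] F [0.3 0.6 0. ] gap 85.5 q [ 0.73  0.44 -0.47  1.45  0.2   1.3   0.86]
[(array([ 557.5, -267. ]), 28.8, 126, array([ 561.7, -264.5,   80.2]))] (np.float64(-9.5), np.float64(0.89), np.int64(52), array([-175,  167,  -17,    2,   -8,  -14,   81,   75,   72]))
turn [-0.   0.1  0.2] shift [ -1.4  -1.1 137.3] rows>= 3.3
```

View pics/s25.png

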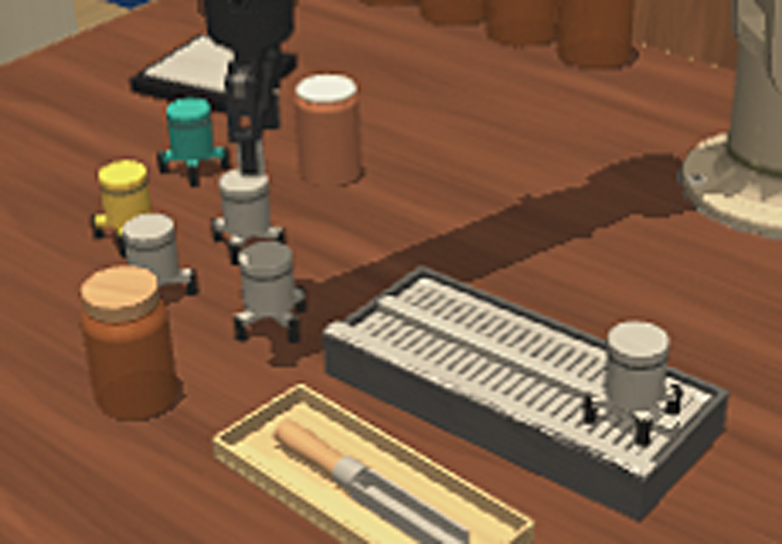

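Call:
apply_moves(targets=[[[0,0,0,-1.4,-1,40,-1],[0,0,0,-1.4,-1,80,-1],[0,0,0,-1.4,-1,110,-1],[0,0,0,-1.4,-1,130,-1],[0,0,0,-1.4,-1,137,-1],[0,0,0,-1.4,-1,137,-0.5],[0,0,0,-1.4,-1,137,0],[0,0,0,-1.4,-1,137,0.5],[0,0,0,-1.4,-1,137,1],[0,0,0,-1.4,-1,137,1],[0,0,0,-1.4,-1,137,1]]])

```text
clock: 28.47
ee_pos: [559.7, -267.3, 15.9]
ee_rot: [3.14, 0.005, 2.185]
ft_force: [-0.4, 0.8, 6.6]
finger_gap: 48.9
```

Call:
apply_moves(targets=[[[0,0,0,0,0,-20,1],[0,0,0,0,0,-50,1],[0,0,0,0,0,-90,1],[0,0,0,0,0,-130,1],[0,0,0,0,0,-165,1],[0,0,0,0,0,-165,1]]])

```text
clock: 28.97
ee_pos: [562.9, -267.7, 190.6]
ee_rot: [3.133, 0.017, 2.185]
ft_force: [1.8, 0.4, -2.8]
finger_gap: 48.8
```

```bash
python3 - <<'E'
from h import *
o=state()
im,d=snap('scene')
cv2.imwrite('pics/s26.png',cv2.resize(im[70:230,130:360],None,fx=3.4,fy=3.4,interpolation=cv2.INTER_CUBIC))
plan([np.pi,0,np.radians(91.3)],[*slot(39),185])
E
```

```text
t 28.97 pos [ 562.9 -267.7  190.6] rot [3.133 0.017 2.185] F [ 1.8  0.4 -2.8] gap 48.8 q [ 0.74  0.41 -0.48  1.4   0.19  1.36  0.87]
turn [ 0.6  0.6 33.9] shift [274.9 131.4  -1.2] rows>= 7.3
```

View pics/s26.png

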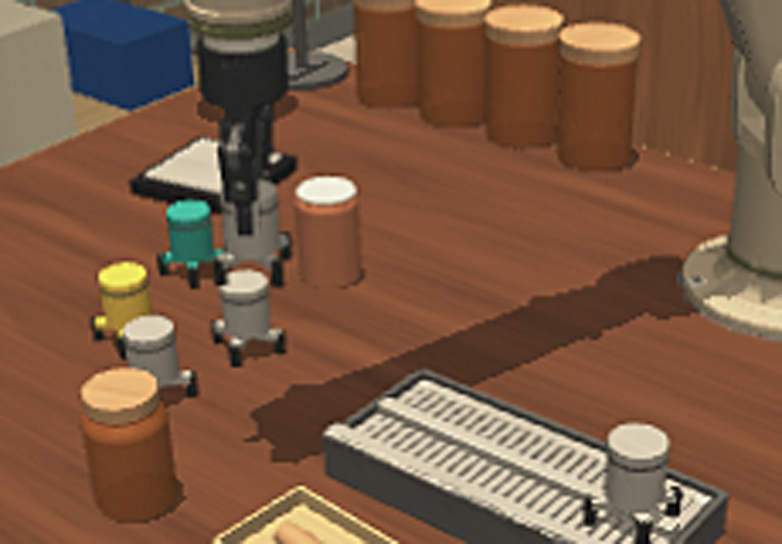

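Call:
apply_moves(targets=[[[0.6,0.6,4,34,16,-1,1],[0.6,0.6,8.5,69,33,-1,1],[0.6,0.6,12.7,103,49,-1,1],[0.6,0.6,17,137,66,-1,1],[0.6,0.6,21.2,172,82,-1,1],[0.6,0.6,25.4,206,98,-1,1],[0.6,0.6,29.7,240,115,-1,1],[0.6,0.6,33.9,275,131.4,-1,1],[0.6,0.6,33.9,275,131.4,-1,1],[0.6,0.6,33.9,275,131.4,10,1],[0.6,0.6,33.9,275,131.4,50,1],[0.6,0.6,33.9,275,131.4,85,1],[0.6,0.6,33.9,275,131.4,110,1],[0.6,0.6,33.9,275,131.4,117,1],[0.6,0.6,33.9,275,131.4,117,1],[0.6,0.6,33.9,275,131.4,117,1]]])

```text
clock: 30.35
ee_pos: [512.3, 31.6, 67.1]
ee_rot: [-3.141, 0.0, 1.593]
ft_force: [1.1, -0.4, -3.1]
finger_gap: 48.7
```

```bash
python3 - <<'E'
from h import *
o=state()
im,d=snap('scene')
cv2.imwrite('pics/s27.png',cv2.resize(im[130:260,220:360],None,fx=5,fy=5,interpolation=cv2.INTER_CUBIC))
print(slot(39));plan([np.pi,0,np.radians(91.3)],[*slot(39),57])
E
```

```text
t 30.35 pos [512.3  31.6  67.1] rot [-3.141  0.     1.593] F [ 1.1 -0.4 -3.1] gap 48.7 q [ 0.35  0.31 -0.55  1.83  0.19  1.05 -0.26]
[510.64241433  32.99056997]
turn [ 0.1  0.  -0. ] shift [ 1.1 -2.5 11.1] rows>= 0.3
```

View pics/s27.png

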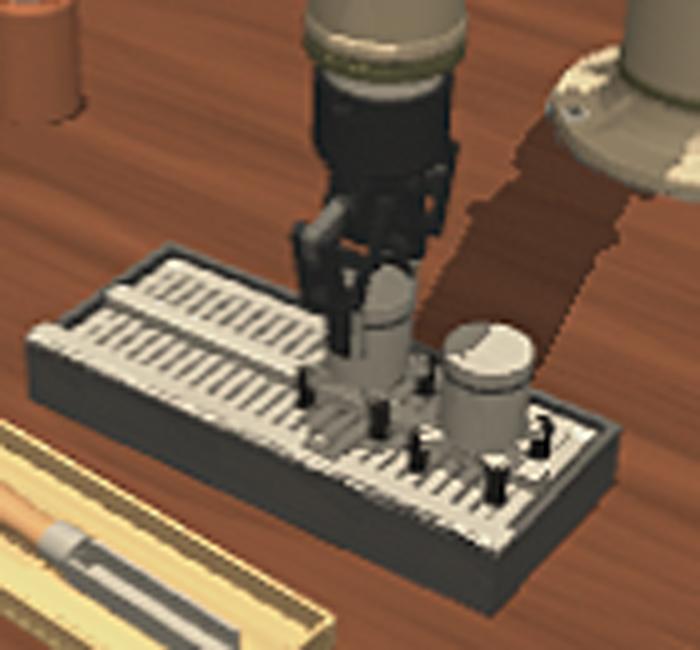

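Call:
apply_moves(targets=[[[0,0,0,1,-2,4,1],[0,0,0,1,-2,8,1],[0,0,0,1,-2,10,1],[0,0,0,1,-2,11,1],[0,0,0,1,-2,11,1],[0,0,0,1,-2,11,1]]])

```text
clock: 30.9
ee_pos: [511.2, 32.9, 57.2]
ee_rot: [3.14, 0.001, 1.593]
ft_force: [-0.1, 0.3, -3.2]
finger_gap: 48.7
```

Call:
apply_moves(targets=[[[0,0,0,0,0,1,1],[0,0,0,0,0,1.7,1],[0,0,0,0,0,1.7,1]]])

```text
clock: 31.15
ee_pos: [511.4, 33.1, 56.9]
ee_rot: [3.14, 0.001, 1.593]
ft_force: [-5.3, -0.3, 10.7]
finger_gap: 48.6
```

Contact felt; release.

Call:
apply_moves(targets=[[[0,0,0,0,0,0,-0.3],[0,0,0,0,0,0,-0.6],[0,0,0,0,0,0,-1],[0,0,0,0,0,0,-1],[0,0,0,0,0,0,-1],[0,0,0,0,0,-20,-1],[0,0,0,0,0,-60,-1],[0,0,0,0,0,-100,-1],[0,0,0,0,0,-130,-1],[0,0,0,0,0,-130,-1]]])

```text
clock: 31.98
ee_pos: [514.6, 34.0, 193.7]
ee_rot: [3.129, 0.001, 1.594]
ft_force: [1.2, 0.4, 0.6]
finger_gap: 85.1
```

```bash
python3 - <<'E'
from h import *
o=state()
im,d=snap('scene');im2,d2=snap('top')
cv2.imwrite('pics/s28.png',cv2.resize(im[100:260,130:360],None,fx=3.4,fy=3.4,interpolation=cv2.INTER_CUBIC))
C=cloud('top',d2)
for c in [(467,-387),(591,-395)]: print('can',cans('top',d2,C,[c]),canangle('top',d2,C,c)[:3])
plan([np.pi,0,np.radians(66.3)],[467.5,-387,150])
E
```

```text
t 31.98 pos [514.6  34.  193.7] rot [3.129e+00 1.000e-03 1.594e+00] F [1.2 0.4 0.6] gap 85.1 q [ 0.38  0.19 -0.57  1.67  0.11  1.3  -0.19]
can [(array([ 467.9, -388. ]), 25.1, 257, array([ 467.1, -386.6,   80.2]))] (np.float64(21.0), np.float64(0.91), np.int64(64))
can [(array([ 591.4, -395.6]), 25.3, 244, array([ 590.7, -395.3,   79.9]))] (np.float64(41.5), np.float64(0.91), np.int64(62))
turn [ 0.3  0.  25. ] shift [-419.1  -54.1   38.6] rows>= 10.2
```

View pics/s28.png

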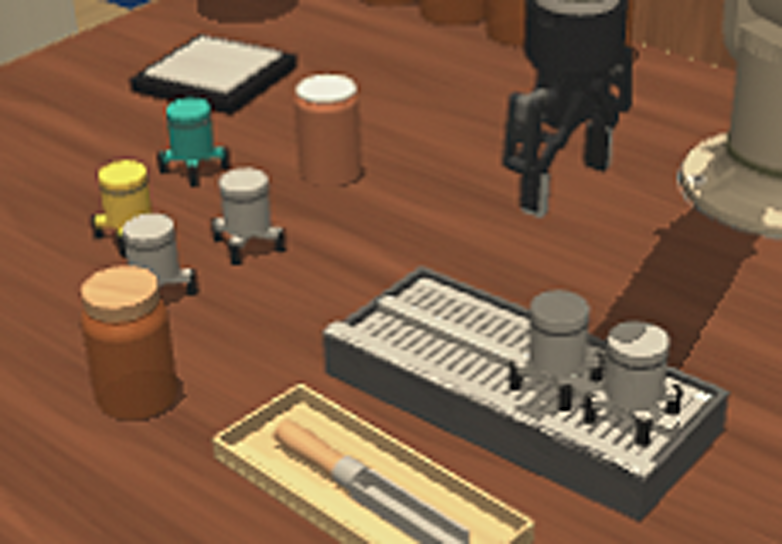

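Call:
apply_moves(targets=[[[0.3,0,25,-419,-54,38,-1],[0.3,0,25,-419,-54,38,-1],[0.3,0,25,-419,-54,38,-1],[0.3,0,25,-419,-54,38,-1],[0.3,0,25,-419,-54,38,-1],[0.3,0,25,-419,-54,38,-1],[0.3,0,25,-419,-54,38,-1],[0.3,0,25,-419,-54,38,-1],[0.3,0,25,-419,-54,38,-1],[0.3,0,25,-419,-54,38,-1],[0.3,0,25,-419,-54,38,-1],[0.3,0,25,-419,-54,38,-1],[0.3,0,25,-419,-54,38,-1],[0.3,0,25,-419,-54,38,-1]]])

```text
clock: 33.25
ee_pos: [467.9, -385.0, 149.4]
ee_rot: [-3.14, -0.001, 1.159]
ft_force: [0.9, 0.2, -0.9]
finger_gap: 85.2
```

```bash
python3 - <<'E'
from h import *
o=state()
im,d=snap('scene')
C=cloud('scene',d)
print(cans('scene',d,C,[(467,-387)]),canangle('scene',d,C,(467.5,-387))[:3])
cv2.imwrite('pics/s29.png',cv2.resize(im[80:200,130:300],None,fx=4,fy=4,interpolation=cv2.INTER_CUBIC))
plan([np.pi,0,np.radians(66.3)],[467.5,-387,13])
E
```

```text
t 33.25 pos [ 467.9 -385.   149.4] rot [-3.140e+00 -1.000e-03  1.159e+00] F [ 0.9  0.2 -0.9] gap 85.2 q [ 0.82  0.39 -0.25  1.5   0.1   1.27  0.15]
[(array([ 465.9, -387.9]), 28.8, 108, array([ 470.6, -384.4,   80.4]))] (np.float64(21.3), np.float64(0.88), np.int64(52))
turn [-0.1 -0.   0.1] shift [ -2.4   0.3 137. ] rows>= 3.3
```

View pics/s29.png

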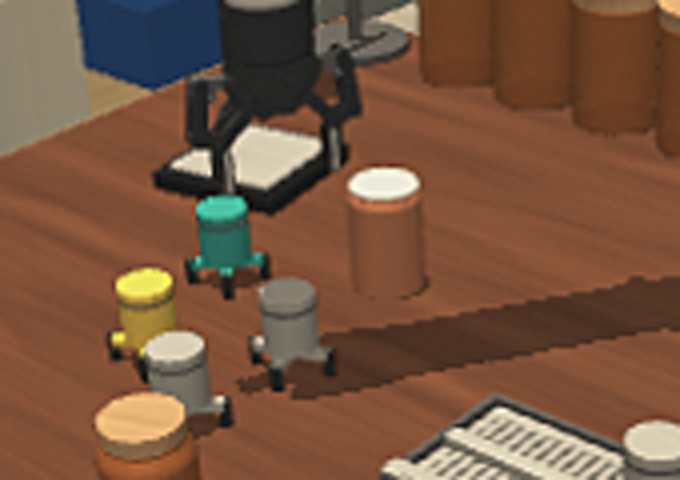

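Call:
apply_moves(targets=[[[0,0,0,-2.4,0,40,-1],[0,0,0,-2.4,0,80,-1],[0,0,0,-2.4,0,110,-1],[0,0,0,-2.4,0,130,-1],[0,0,0,-2.4,0,137,-1],[0,0,0,-2.4,0,137,-0.5],[0,0,0,-2.4,0,137,0],[0,0,0,-2.4,0,137,0.5],[0,0,0,-2.4,0,137,1],[0,0,0,-2.4,0,137,1],[0,0,0,-2.4,0,137,1]]])

```text
clock: 34.22
ee_pos: [468.9, -387.6, 15.5]
ee_rot: [3.138, 0.0, 1.16]
ft_force: [0.5, 1.3, 6.9]
finger_gap: 48.7
```

Call:
apply_moves(targets=[[[0,0,0,0,0,-20,1],[0,0,0,0,0,-50,1],[0,0,0,0,0,-90,1],[0,0,0,0,0,-130,1],[0,0,0,0,0,-165,1],[0,0,0,0,0,-165,1]]])

```text
clock: 34.72
ee_pos: [471.7, -389.7, 190.1]
ee_rot: [3.125, 0.004, 1.159]
ft_force: [1.2, -0.3, -2.3]
finger_gap: 48.5
```

```bash
python3 - <<'E'
from h import *
o=state()
im,d=snap('scene')
cv2.imwrite('pics/s30.png',cv2.resize(im[70:230,130:360],None,fx=3.4,fy=3.4,interpolation=cv2.INTER_CUBIC))
print(slot(-39));plan([np.pi,0,np.radians(91.3)],[*slot(-39),185])
E
```

```text
t 34.72 pos [ 471.7 -389.7  190.1] rot [3.125 0.004 1.159] F [ 1.2 -0.3 -2.3] gap 48.5 q [ 0.83  0.36 -0.25  1.44  0.09  1.34  0.16]
[512.35758567 -44.99056997]
turn [  0.7   0.3 -24.9] shift [331.9 -99.3  -1. ] rows>= 8.3
```

View pics/s30.png

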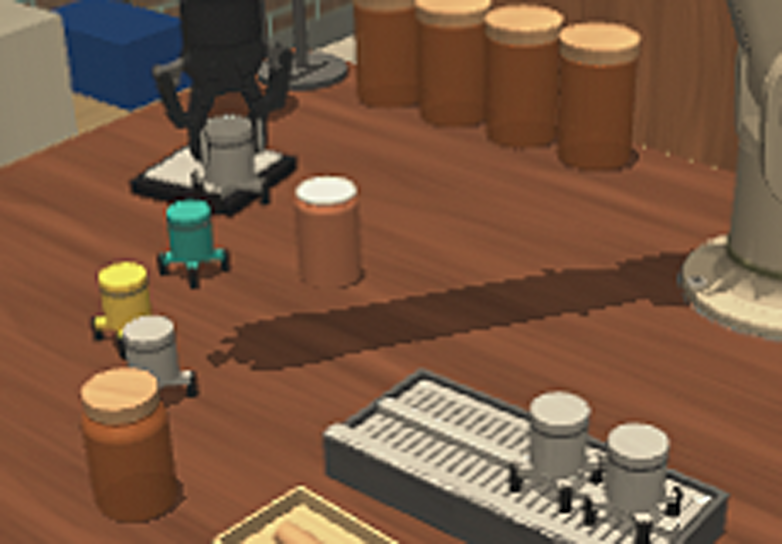

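Call:
apply_moves(targets=[[[0.7,0.3,-3,37,-11,-1,1],[0.7,0.3,-5.5,74,-22,-1,1],[0.7,0.3,-8.3,111,-33,-1,1],[0.7,0.3,-11,148,-44,-1,1],[0.7,0.3,-13.8,184,-55,-1,1],[0.7,0.3,-16.6,221,-66,-1,1],[0.7,0.3,-19.4,258,-77,-1,1],[0.7,0.3,-22,295,-88,-1,1],[0.7,0.3,-24.9,332,-99.3,-1,1],[0.7,0.3,-24.9,332,-99.3,-1,1],[0.7,0.3,-24.9,332,-99.3,10,1],[0.7,0.3,-24.9,332,-99.3,50,1],[0.7,0.3,-24.9,332,-99.3,85,1],[0.7,0.3,-24.9,332,-99.3,110,1],[0.7,0.3,-24.9,332,-99.3,117,1],[0.7,0.3,-24.9,332,-99.3,117,1],[0.7,0.3,-24.9,332,-99.3,117,1]]])

```text
clock: 36.18
ee_pos: [513.7, -46.5, 67.3]
ee_rot: [-3.141, -0.0, 1.593]
ft_force: [0.3, -0.5, -1.9]
finger_gap: 48.5
```

```bash
python3 - <<'E'
from h import *
o=state()
im,d=snap('scene')
cv2.imwrite('pics/s31.png',cv2.resize(im[130:260,220:360],None,fx=5,fy=5,interpolation=cv2.INTER_CUBIC))
plan([np.pi,0,np.radians(91.3)],[*slot(-39),57])
E
```

```text
t 36.18 pos [513.7 -46.5  67.3] rot [-3.141 -0.     1.593] F [ 0.3 -0.5 -1.9] gap 48.5 q [ 0.46  0.31 -0.5   1.83  0.17  1.05 -0.09]
turn [ 0.1  0.  -0. ] shift [ 1.4 -2.2 11.4] rows>= 0.3
```

View pics/s31.png

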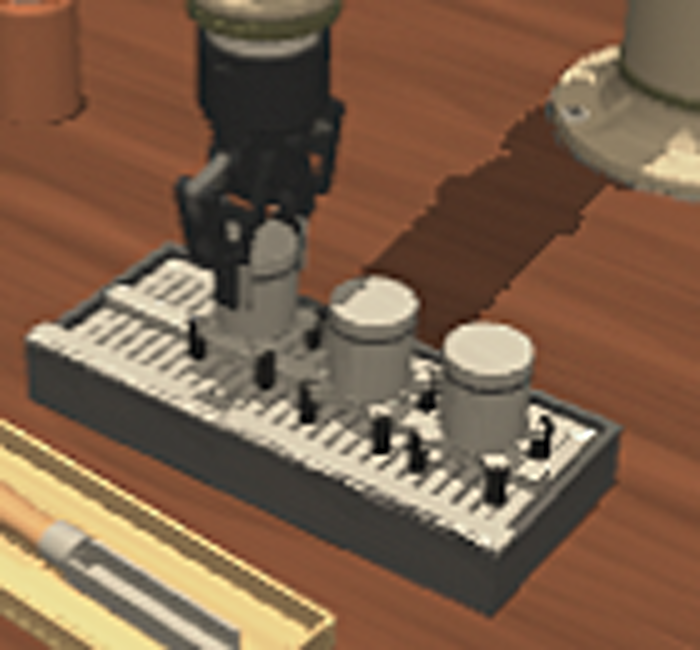

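Call:
apply_moves(targets=[[[0,0,0,1.2,-2,4,1],[0,0,0,1.2,-2,8,1],[0,0,0,1.2,-2,10.5,1],[0,0,0,1.2,-2,11.5,1],[0,0,0,1.2,-2,11.5,1],[0,0,0,1.2,-2,11.5,1]]])

```text
clock: 36.73
ee_pos: [512.6, -45.2, 56.9]
ee_rot: [3.14, 0.0, 1.593]
ft_force: [-0.2, 0.2, -3.4]
finger_gap: 48.8
```

Call:
apply_moves(targets=[[[0,0,0,0,0,0.8,1],[0,0,0,0,0,1.4,1],[0,0,0,0,0,1.4,1]]])

```text
clock: 36.98
ee_pos: [512.9, -45.2, 56.4]
ee_rot: [3.14, 0.001, 1.593]
ft_force: [-2.5, 0.4, 4.7]
finger_gap: 48.9
```

Call:
apply_moves(targets=[[[0,0,0,0,0,0,-0.3],[0,0,0,0,0,0,-0.6],[0,0,0,0,0,0,-1],[0,0,0,0,0,0,-1],[0,0,0,0,0,0,-1],[0,0,0,0,0,-20,-1],[0,0,0,0,0,-60,-1],[0,0,0,0,0,-100,-1],[0,0,0,0,0,-130,-1],[0,0,0,0,0,-130,-1]]])

```text
clock: 37.82
ee_pos: [516.2, -44.9, 193.4]
ee_rot: [3.129, 0.003, 1.594]
ft_force: [-0.1, -0.7, -0.8]
finger_gap: 85.3
```

```bash
python3 - <<'E'
from h import *
o=state()
im,d=snap('scene');im2,d2=snap('top')
cv2.imwrite('pics/s32.png',cv2.resize(im[100:260,130:360],None,fx=3.4,fy=3.4,interpolation=cv2.INTER_CUBIC))
C=cloud('top',d2)
for c in [(591,-395)]: print('can',cans('top',d2,C,[c]),canangle('top',d2,C,c)[:3])
plan([np.pi,0,np.radians(86.5)],[591,-395.3,150])
E
```

```text
t 37.82 pos [516.2 -44.9 193.4] rot [3.129e+00 3.000e-03 1.594e+00] F [-0.1 -0.7 -0.8] gap 85.3 q [ 0.48  0.18 -0.52  1.67  0.1   1.3  -0.03]
can [(array([ 590.7, -396. ]), 25.2, 247, array([ 590.4, -394.9,   80.3]))] (np.float64(41.6), np.float64(0.91), np.int64(62))
turn [0.3 0.1 4.8] shift [-351.7   69.4   38.7] rows>= 8.6
```

View pics/s32.png

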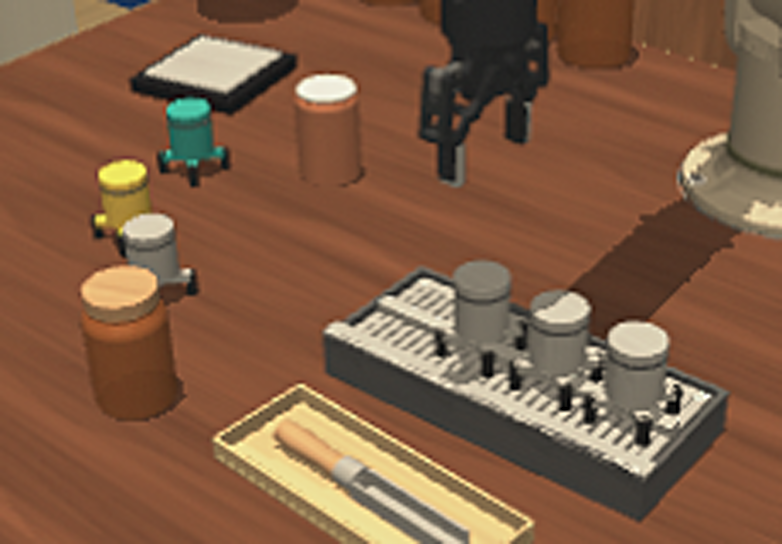

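Call:
apply_moves(targets=[[[0.3,0,4.8,-352,69.5,38,-1],[0.3,0,4.8,-352,69.5,38,-1],[0.3,0,4.8,-352,69.5,38,-1],[0.3,0,4.8,-352,69.5,38,-1],[0.3,0,4.8,-352,69.5,38,-1],[0.3,0,4.8,-352,69.5,38,-1],[0.3,0,4.8,-352,69.5,38,-1],[0.3,0,4.8,-352,69.5,38,-1],[0.3,0,4.8,-352,69.5,38,-1],[0.3,0,4.8,-352,69.5,38,-1],[0.3,0,4.8,-352,69.5,38,-1],[0.3,0,4.8,-352,69.5,38,-1],[0.3,0,4.8,-352,69.5,38,-1]]])

```text
clock: 39.0
ee_pos: [591.4, -393.5, 150.1]
ee_rot: [-3.141, -0.0, 1.512]
ft_force: [-0.1, -0.4, 0.8]
finger_gap: 85.3
```

```bash
python3 - <<'E'
from h import *
o=state()
im,d=snap('scene')
C=cloud('scene',d)
print(cans('scene',d,C,[(591,-395)]))
cv2.imwrite('pics/s33.png',cv2.resize(im[80:230,130:300],None,fx=4,fy=4,interpolation=cv2.INTER_CUBIC))
plan([np.pi,0,np.radians(86.5)],[590.8,-395.3,13])
E
```

```text
t 39.0 pos [ 591.4 -393.5  150.1] rot [-3.141 -0.     1.512] F [-0.1 -0.4  0.8] gap 85.3 q [ 0.73  0.62 -0.33  1.16  0.19  1.39  0.37]
[(array([ 593.2, -396. ]), 25.5, 120, array([ 595. , -393.7,   80.4]))]
turn [-0.   0.   0.1] shift [ -1.6  -0.7 137.6] rows>= 3.3
```

View pics/s33.png

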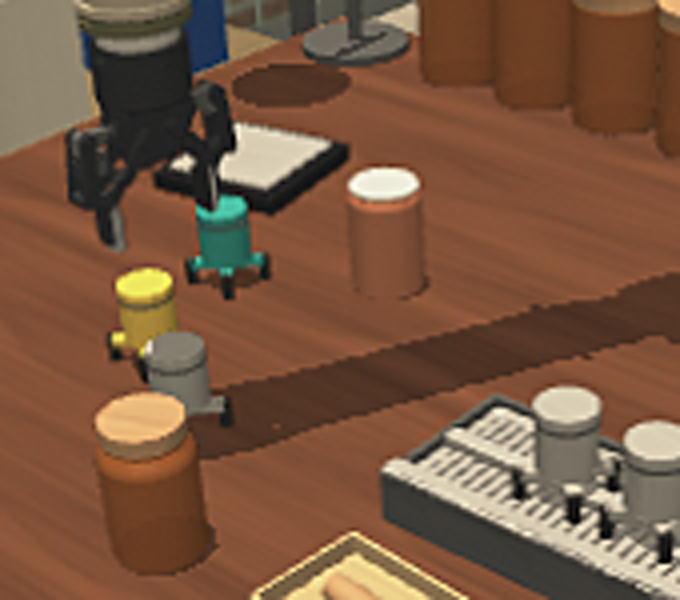

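Call:
apply_moves(targets=[[[0,0,0,-1.6,-0.7,40,-1],[0,0,0,-1.6,-0.7,80,-1],[0,0,0,-1.6,-0.7,110,-1],[0,0,0,-1.6,-0.7,130,-1],[0,0,0,-1.6,-0.7,137,-1],[0,0,0,-1.6,-0.7,137,-0.5],[0,0,0,-1.6,-0.7,137,0],[0,0,0,-1.6,-0.7,137,0.5],[0,0,0,-1.6,-0.7,137,1],[0,0,0,-1.6,-0.7,137,1],[0,0,0,-1.6,-0.7,137,1]]])

```text
clock: 39.97
ee_pos: [592.5, -396.0, 16.7]
ee_rot: [3.137, 0.003, 1.512]
ft_force: [-0.2, 0.6, 7.3]
finger_gap: 48.7
```

Call:
apply_moves(targets=[[[0,0,0,0,0,-20,1],[0,0,0,0,0,-50,1],[0,0,0,0,0,-90,1],[0,0,0,0,0,-130,1],[0,0,0,0,0,-165,1],[0,0,0,0,0,-165,1]]])

```text
clock: 40.47
ee_pos: [595.3, -397.2, 192.8]
ee_rot: [3.124, 0.009, 1.511]
ft_force: [1.5, 0.2, 0.1]
finger_gap: 49.0
```

```bash
python3 - <<'E'
from h import *
o=state()
im,d=snap('scene')
cv2.imwrite('pics/s34.png',cv2.resize(im[70:230,130:360],None,fx=3.4,fy=3.4,interpolation=cv2.INTER_CUBIC))
print(slot(-117));plan([np.pi,0,np.radians(91.3)],[*slot(-117),185])
E
```

```text
t 40.47 pos [ 595.3 -397.2  192.8] rot [3.124 0.009 1.511] F [1.5 0.2 0.1] gap 49.0 q [ 0.73  0.6  -0.33  1.1   0.19  1.45  0.38]
[ 514.072757   -122.97170992]
turn [ 0.8  0.5 -4.7] shift [ 2.685e+02 -9.640e+01  2.000e-01] rows>= 6.8
```

View pics/s34.png

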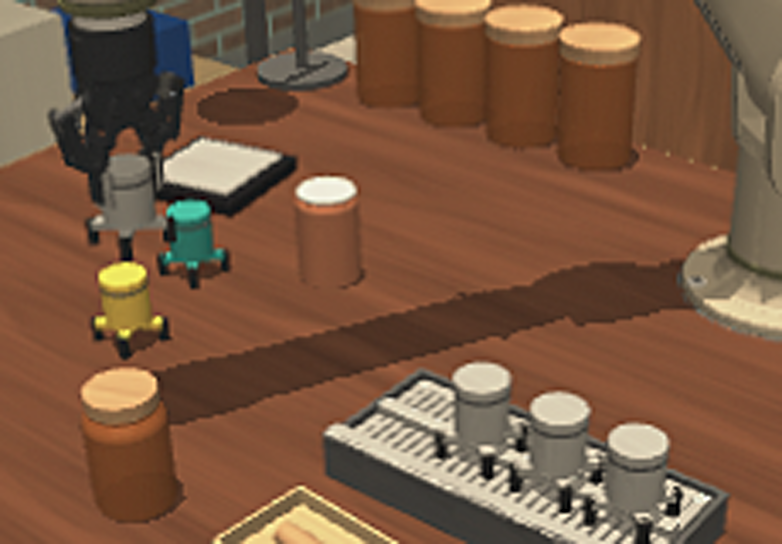

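Call:
apply_moves(targets=[[[0.8,0.5,-1,34,-12,0,1],[0.8,0.5,-2,67,-24,0,1],[0.8,0.5,-2.5,101,-36,0,1],[0.8,0.5,-3,134,-48,0,1],[0.8,0.5,-3.5,168,-60,0,1],[0.8,0.5,-4,201,-72,0,1],[0.8,0.5,-4.7,235,-84,0,1],[0.8,0.5,-4.7,268.5,-96.5,0,1],[0.8,0.5,-4.7,268.5,-96.5,0,1],[0.8,0.5,-4.7,268.5,-96.5,0,1],[0.8,0.5,-4.7,268.5,-96.5,20,1],[0.8,0.5,-4.7,268.5,-96.5,55,1],[0.8,0.5,-4.7,268.5,-96.5,90,1],[0.8,0.5,-4.7,268.5,-96.5,112,1],[0.8,0.5,-4.7,268.5,-96.5,118,1],[0.8,0.5,-4.7,268.5,-96.5,118,1],[0.8,0.5,-4.7,268.5,-96.5,118,1]]])

```text
clock: 41.93
ee_pos: [516.0, -124.6, 67.9]
ee_rot: [-3.141, -0.001, 1.593]
ft_force: [0.6, -0.6, -2.5]
finger_gap: 48.6
```

```bash
python3 - <<'E'
from h import *
o=state()
im,d=snap('scene')
cv2.imwrite('pics/s35.png',cv2.resize(im[130:260,220:360],None,fx=5,fy=5,interpolation=cv2.INTER_CUBIC))
plan([np.pi,0,np.radians(91.3)],[*slot(-117),57.7])
E
```

```text
t 41.93 pos [ 516.  -124.6   67.9] rot [-3.141e+00 -1.000e-03  1.593e+00] F [ 0.6 -0.6 -2.5] gap 48.6 q [ 0.56  0.33 -0.46  1.79  0.17  1.06  0.06]
turn [ 0.1 -0.  -0. ] shift [ 1.7 -2.6 11. ] rows>= 0.3
```

View pics/s35.png

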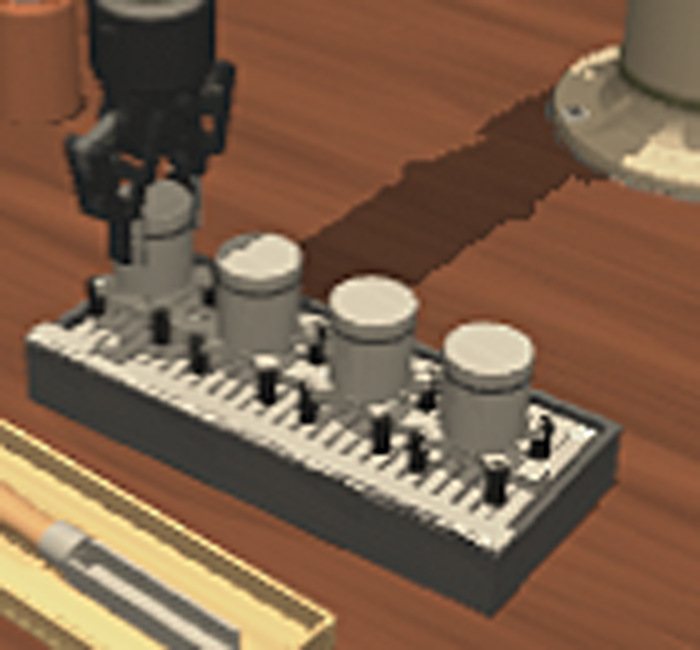

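Call:
apply_moves(targets=[[[0,0,0,2,-2.4,4,1],[0,0,0,2,-2.4,8,1],[0,0,0,2,-2.4,10,1],[0,0,0,2,-2.4,11,1],[0,0,0,2,-2.4,11,1],[0,0,0,2,-2.4,11,1]]])

```text
clock: 42.48
ee_pos: [514.3, -122.7, 57.9]
ee_rot: [3.14, -0.0, 1.593]
ft_force: [-0.3, -0.1, -2.4]
finger_gap: 48.6
```

Call:
apply_moves(targets=[[[0,0,0,0,0,0.8,1],[0,0,0,0,0,1.5,1],[0,0,0,0,0,1.5,1]]])

```text
clock: 42.73
ee_pos: [514.4, -122.6, 57.6]
ee_rot: [3.14, 0.001, 1.593]
ft_force: [-5.9, 1.8, 10.9]
finger_gap: 48.5
```

Contact. Release, go up and clear of the scene.

Call:
apply_moves(targets=[[[0,0,0,0,0,0,-0.3],[0,0,0,0,0,0,-0.6],[0,0,0,0,0,0,-1],[0,0,0,0,0,0,-1],[0,0,0,0,0,0,-1],[0,0,0,0,0,-20,-1],[0,0,0,0,0,-60,-1],[0,0,0,0,0,-100,-1],[0,0,0,0,0,-140,-1],[0,0,0,0,0,-170,-1],[0,0,0,-100,0,-170,-1],[0,0,0,-220,-20,-170,-1],[0,0,0,-220,-20,-170,-1],[0,0,0,-220,-20,-170,-1],[0,0,0,-220,-20,-170,-1],[0,0,0,-220,-20,-170,-1]]])

```text
clock: 44.07
ee_pos: [495.7, -351.0, 226.7]
ee_rot: [-3.141, 0.003, 1.584]
ft_force: [-1.1, -1.1, -0.4]
finger_gap: 85.4
```

```bash
cat > chk.py <<'E'
from h import *
import sys
n=sys.argv[1]
o=state()
im,d=snap('scene');im2,d2=snap('top')
cv2.imwrite('pics/s%s.png'%n,cv2.resize(im[130:310,180:360],None,fx=3.3,fy=3.3,interpolation=cv2.INTER_CUBIC))
cv2.imwrite('pics/t%s.png'%n,cv2.resize(im2[90:240,90:330],None,fx=3.3,fy=3.3,interpolation=cv2.INTER_CUBIC))
for cam,dd in(('top',d2),('scene',d)):
    C=cloud(cam,dd)
    for y in(117,39,-39,-117):
        c=slot(y); X,Y,Z=C[...,0],C[...,1],C[...,2]
        s=(dd>0)&(np.hypot(X-c[0],Y-c[1])<32)&(Z>112)&(Z<132)
        P=C[s]
        if len(P)<30: print(cam,y,'few');continue
        r=cv2.minEnclosingCircle(P[:,:2].astype(np.float32))
        Q=P[np.hypot(*(P[:,:2]-np.median(P[:,:2],0)).T)<20];A=np.c_[Q[:,:2]-Q[:,:2].mean(0),np.ones(len(Q))]
        k=np.linalg.lstsq(A,Q[:,2],rcond=None)[0]
        print(cam,y,np.round(r[0],1),round(r[1],1),'ztop',round(k[2],1),'tilt',np.round(k[:2],3),'ang',canangle(cam,dd,C,r[0],41)[:3])
    for nm,l in (('jar',(715,-285)),('tin',(299,-415)),('mug',(731,250))):
        s=(dd>0)&(np.hypot(X-l[0],Y-l[1])<60)&(Z>85)
        if s.sum(): print(cam,nm,np.round(np.median(C[s],0)),s.sum())
E
python3 chk.py 40
```

```text
t 44.07 pos [ 495.7 -351.   226.7] rot [-3.141e+00  3.000e-03  1.584e+00] F [-1.1 -1.1 -0.4] gap 85.4 q [ 0.81  0.36 -0.34  1.37  0.12  1.43  0.49]
top 117 [510.1 109.6] 24.9 ztop 121.7 tilt [0.007 0.011] ang (np.float64(-43.1), np.float64(0.46), np.int64(96))
top 39 [510.7  32.8] 25.3 ztop 122.0 tilt [-0.022  0.002] ang (np.float64(-44.9), np.float64(0.39), np.int64(93))
top -39 [512.9 -46.9] 25.5 ztop 121.8 tilt [0.008 0.013] ang (np.float64(-44.1), np.float64(0.46), np.int64(93))
top -117 [ 514.2 -124.4] 25.5 ztop 121.7 tilt [ 0.001 -0.001] ang (np.float64(-44.8), np.float64(0.58), np.int64(92))
top jar [ 709. -281.  119.] 594
top mug [731. 263.  90.] 161
scene 117 [513.7 108.9] 25.8 ztop 120.2 tilt [-0.084 -0.085] ang (np.float64(-43.0), np.float64(0.69), np.int64(97))
scene 39 [513.5  32.8] 28.0 ztop 120.7 tilt [-0.101 -0.072] ang (np.float64(-43.6), np.float64(0.71), np.int64(83))
scene -39 [515.9 -48.1] 27.2 ztop 120.6 tilt [-0.127 -0.083] ang (np.float64(-43.7), np.float64(0.75), np.int64(83))
scene -117 [ 516.4 -124.5] 25.8 ztop 120.5 tilt [-0.087 -0.109] ang (np.float64(-44.1), np.float64(0.76), np.int64(59))
scene jar [ 729. -272.  115.] 498
scene tin [ 310. -413.  109.] 225
scene mug [730. 259.  89.] 224
```

View pics/s40.png

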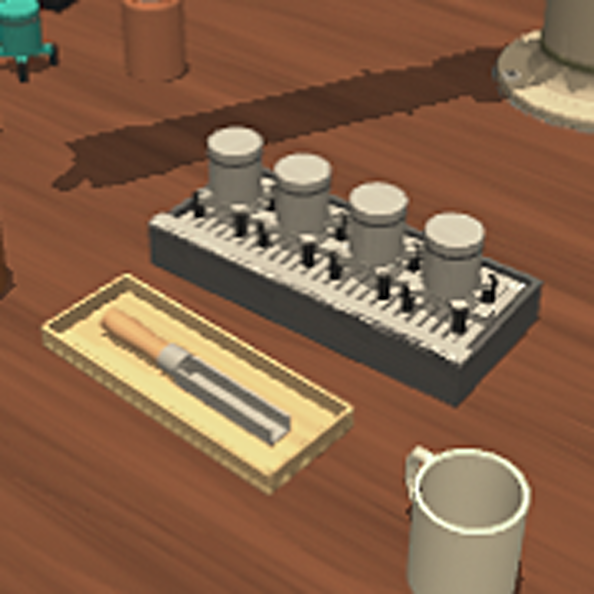

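View pics/t40.png

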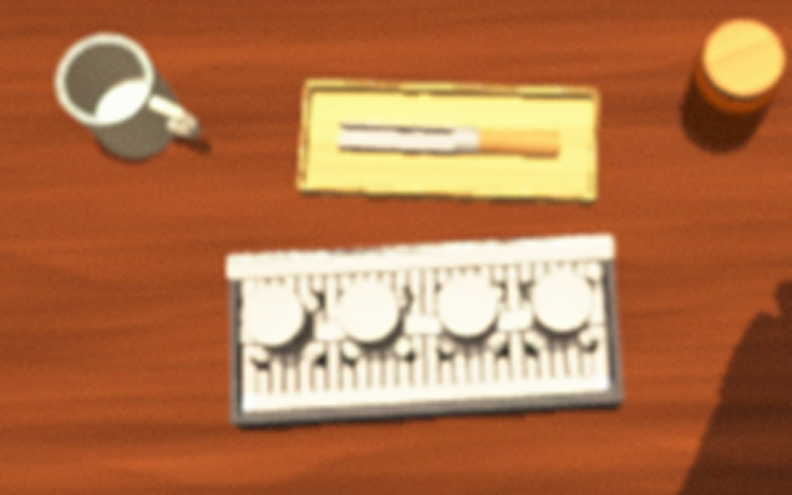

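Call:
apply_moves(targets=[[[0,0,0,0,0,0,-1],[0,0,0,0,0,0,-1],[0,0,0,0,0,0,-1],[0,0,0,0,0,0,-1],[0,0,0,0,0,0,-1],[0,0,0,0,0,0,-1],[0,0,0,0,0,0,-1],[0,0,0,0,0,0,-1],[0,0,0,0,0,0,-1],[0,0,0,0,0,0,-1],[0,0,0,0,0,0,-1],[0,0,0,0,0,0,-1],[0,0,0,0,0,0,-1],[0,0,0,0,0,0,-1],[0,0,0,0,0,0,-1],[0,0,0,0,0,0,-1],[0,0,0,0,0,0,-1],[0,0,0,0,0,0,-1]]])

```text
clock: 45.67
ee_pos: [496.9, -347.6, 226.6]
ee_rot: [-3.142, 0.001, 1.586]
ft_force: [0.2, -1.0, -0.1]
finger_gap: 85.4
```

```bash
python3 chk.py 41 | grep top; python3 - <<'E'
from h import *
a=cv2.imread('pics/t40.png').astype(int);b=cv2.imread('pics/t41.png').astype(int)
print('px changed',(abs(a-b).max(2)>40).sum())
z=np.load('last_top.npz');d=z['d'];C=cloud('top',d);X,Y,Z=C[...,0],C[...,1],C[...,2];i=z['im'].astype(int)
g=(d>0)&(X>440)&(X<480)&(Y>-150)&(Y<140)&(Z>37)&(Z<46)
P=C[g];A=np.c_[P[:,:2]-P[:,:2].mean(0),np.ones(len(P))];print('grate near part z, slope',np.linalg.lstsq(A,P[:,2],rcond=None)[0])
s=(d>0)&(X>655)&(X<730)&(Y>-155)&(Y<95)&(Z>14)&(Z<36);s&=np.abs(X-691-0.07*(Y+30))<38
print('trier',rect(C[s]),np.percentile(Z[s],98))
E
```

```text
top 117 [510.4 108.9] 25.1 ztop 121.7 tilt [-0.007  0.018] ang (np.float64(-44.4), np.float64(0.59), np.int64(84))
top 39 [511.2  33.1] 24.9 ztop 121.7 tilt [ 0.019 -0.003] ang (np.float64(-42.6), np.float64(0.47), np.int64(87))
top -39 [512.3 -47. ] 25.2 ztop 121.6 tilt [ 0.008 -0.007] ang (np.float64(-43.2), np.float64(0.44), np.int64(93))
top -117 [ 514.3 -124.1] 25.2 ztop 121.6 tilt [0.018 0.009] ang (np.float64(-43.4), np.float64(0.51), np.int64(96))
top jar [ 709. -281.  119.] 595
top mug [731. 264.  90.] 158
scene 117 [512.5 107.8] 26.8 ztop 120.7 tilt [-0.074 -0.05 ] ang (np.float64(-42.4), np.float64(0.8), np.int64(93))
scene 39 [512.3  31.7] 26.9 ztop 120.8 tilt [-0.086 -0.034] ang (np.float64(-44.2), np.float64(0.74), np.int64(85))
scene -39 [516.8 -48.4] 26.8 ztop 120.5 tilt [-0.082 -0.114] ang (np.float64(-43.1), np.float64(0.62), np.int64(87))
scene -117 [ 517.7 -123.8] 26.5 ztop 120.5 tilt [-0.128 -0.09 ] ang (np.float64(-44.9), np.float64(0.72), np.int64(60))
px changed 26
grate near part z, slope [-1.14952944e-02 -1.70642993e-03  4.15113646e+01]
trier (array([692.7, -29.3]), array([203.6,  25.9]), -4.52) 30.553705504580353
```

```bash
python3 - <<'E'
from cell import env
print(env.finish_job())
E
```

```text
the job is handed in; nothing more can be done
None
```

The trier is in the tool tray, the grate is home in the drip tray, and all four steel canisters stand on it. I handed the job in at about 46 s; the system reports no verdict.

**What I did**
- **Trier:** I laid it in the tool tray along y. My first two grasp attempts closed on air above the handle, because the real fingertips sit about 28 mm higher than the reported TCP. I allowed for that from then on.
- **Grate:** I hooked its far edge under the lip at about 11° tilt and swung the near edge down.
- **Canisters:** I turned each one to about 45° to the spine and set it astride it, 78 mm apart. I did not touch the turquoise and yellow look-alikes or the bystanders.

**Last checks, top camera**
- **Trier:** it is centred at (693, -29) with its top at about 31 mm. The tray centre is (691, -29).
- **Grate:** its top is at about 41.5 mm, with a slope of at most about 0.012.
- **Canisters:** tops are at 121.6–121.7 mm (121 expected), fitted tilts are 0.02 rad or less, and all are within about 2 mm of the spine line.
- **Bystanders:** the jar and mug showed no change between the last two looks, and neither appeared displaced from the start. The tin was last seen standing, from the scene camera.
- **Stillness:** two pictures 1.6 s apart were almost identical.

**Disagreement:** the scene camera's tilt fit of the canister tops gave 0.03–0.13 rad, always in the same direction. I put this down to side-wall points in that oblique view, since the heights and pictures show the canisters upright. I noticed no knock to any object during the run.

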